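# Turn the counter display to the perfume bottle

### The arm

A 6-joint arm with a two-finger parallel gripper is mounted at the origin on a cart in front of the work surface, level with it; the furniture and walls round the work are solid. World frame = base frame: x ahead of the robot, y to its left, z up, the work surface at z = 0. Lengths are in m, angles in rad, forces in N, time in s.
With the tool pointing down it reaches from about 0.3 to 0.875 m from the base axis. Payload 6.4 kg.
Tool frame: the origin (TCP) lies midway between the tips of the shut fingers; the grasp point (between the pads) lies 19 mm behind it; x points along the fingers, y is the direction in which the jaws open and shut, and the axes are right-handed (so a half turn about x gives the same grasp; the last joint's range is limited). The gripper opens to 85 mm and grips with 20 to 120 N. Pads are 22 mm wide; open, the fingers measure 114 mm over their backs; the gripper's body (76 mm by 85 mm) begins 54 mm behind the grasp point. The pads swing forward as they close: fully open they stand 13 mm farther back than shut.
Start: joints at [-1.392, 0.181, 1.607, -0, 1.354, -0.206], TCP at [0.216, -0.533, 0.196] pointing down, gripper open.
Joint ranges: [-2.99, 2.99], [-0.89, 2.07], [0.3, 2.58], [-1.14, 4.28], [0, 2.63], [-3.12, 3.12]. Speed limits (rad/s): [2.57, 2.57, 3.01, 3.14, 3.14, 3.14].

### API

Orientations are given as a 3x3 rotation matrix whose columns are the frame's x, y, z axes.
In Python, from workcell import robot, cams gives the robot as it stands.
- The arm moves only by the shell command python3 -m jog 'ROWS'. ROWS is JSON, a list that holds one entry, the list of rows, each a list of 5 numbers: the shift along the tool's x, y, z in m, then the turn about the tool's x in degrees, then the opening, from 0 (shut) to 1 (fully open). In form: [[[tx, ty, tz, yaw, gripper], ...]]. A call has exactly 5 rows; each row is the pose to reach, as a shift and turn from the pose measured when the call began, along the tool's axes at that moment; what a row does not reach only later rows make up. A row lasts 1/8 s, in which the tool goes at most 62.5 mm and 10.7 degrees, less where a joint would pass 70% of its speed; a pose out of reach is approached as far as the arm can. A call with a gripper value outside its range is refused whole. The fingers move at their own pace and stop on an object; the grip force is fixed at half the most. Time passes only in rows, so rows that repeat a pose let the fingers close, or fill a call up. It gives the time, the measured TCP pose, the force and the opening at its end, in the units of the state.
- robot.get_state(): the state, without advancing time (a new reading comes with each control period).
- cams.read_camera(name): name is "scene" or "side" or "wrist"; returns a dict with "frame" (400x640x3 uint8, red, green, blue), "depth" (400x640 float32, m along the optical axis (not along the pixel's ray), 0 where there is no reading), "mtx" (3x3 intrinsics, pixels), "k1" (the pictures are not rectified: a ray, as slopes to the right and down, at radius r is drawn at 1 + k1 r^2 times it, then the intrinsics apply), "cam_to_world" (4x4, takes a point from camera to world coordinates). Camera axes: x right, y down, z forward; pixel columns grow to the right and rows downward; lengths in m; the calibration is good to about 2 mm. A picture is of the moment at which its call begins.
- robot.close_job(): hands the job in, once; it reports no verdict.
The state is a dict: "time": time; "joint_pos": joint angles; "joint_velocities": joint speeds; "joint_efforts": joint torques, N m; "ee_pos": TCP position; "tool_rot": TCP orientation; "force": force on the tool from outside, world axes, zero at the start; "ft_torque": the same for the moment, N m; "opening": finger opening in m.
Only numpy, scipy, OpenCV 4.12 (cv2) and the standard library are available. Lean on these libraries where they do the work, as an engineer would, in place of code of your own. Each camera call takes 0.05 s, during which the arm holds its last target.

### The job

Bring the flat, square-shouldered perfume bottle to the front of the display turntable, centred over the card tongue of its foot: push the turntable round by the posts on its rim with your fingertips, gently, and leave it at rest. Do not touch, lift or shift anything that stands on the turntable, and leave everything else on the counter where it is.

Things in the scene. Friction and masses are not known exactly. Their poses are not given: they have to be found in the camera images.
- display_base: Fixed black foot under the turntable, with a 60 mm wide flat tongue (under 26 mm high, lower than the turntable top) that sticks out at the front to 158 mm from the turning axis and carries a small blank sloping card. Origin: on the turning axis, on the counter. Its -x axis points along the middle of the tongue, to the front.
- turntable: Wooden disc, diameter 268 mm, top 26 mm above the counter, turning endlessly both ways about the vertical axis through its origin (underside, 14 mm above the counter). Needs about 1 to 2 N at the rim; stops when the push stops. -x axis: from the axis to the perfume bottle's place, so that is at the front when turntable and foot have the same yaw. A short post with a ball stands in the middle (95 mm high).
- post_top (a point): Top (106 mm above the counter) of one of six equal upright steel posts on the turntable's rim, 126 mm from the axis, 10 mm thick with a 13 mm wooden ball on top. They stand at 30, 90, 150, 210, 270 and 330 degrees counterclockwise from the turntable's x axis; this is the one at 150. One thing stands in each gap, farther in (none beyond 82 mm from the axis).
- scent_mid (a point): Centre (half-way up, 51 mm above the turntable's top) of the perfume bottle that is wanted at the front: the only flat, rectangular, square-shouldered clear bottle, 52 mm wide, 35 mm deep, 102 mm tall, with a thick cylindrical black cap.
- scent_c: That same flat rectangular perfume bottle. Its -x axis is its front, which faces outward. It stands loose on the turntable, 60 mm from its centre, and must not be touched. Origin: centre of the underside; z up.
- dropper_a: Round dark dropper bottle with a thin pointed rubber bulb, 33 mm diameter, 102 mm tall. It stands loose on the turntable, 60 mm from its centre, and must not be touched. Origin: centre of the underside; z up.
- dropper_e: Another round dark dropper bottle of the same shape, 33 mm diameter, 102 mm tall. It stands loose on the turntable, 60 mm from its centre, and must not be touched. Origin: centre of the underside; z up.
- rollon_d: Stout roll-on bottle with a wide cap as thick as the body, 36x42 mm, 106 mm tall. It stands loose on the turntable, 60 mm from its centre, and must not be touched. Origin: centre of the underside; z up.
- polish_b: Small nail polish bottle with a long thin cap, 31 mm diameter, 79 mm tall. It stands loose on the turntable, 60 mm from its centre, and must not be touched. Origin: centre of the underside; z up.
- mint_a: Upright small flat carton, 22x56x88 mm. It stands loose on the turntable, 60 mm from its centre, and must not be touched. Origin: centre of the underside; z up.
- green_bottle: Tall glass bottle, 64 mm diameter, 273 mm tall, at the back left. Stands clear of the turntable and must stay where it is. Origin: centre of the underside.
- pill_box: Small flat carton 45x75x20 mm, front left. Stands clear of the turntable and must stay where it is. Origin: centre of the underside.
- coin_tray: Black change tray 130x200x20 mm, right front. Stands clear of the turntable and must stay where it is. Origin: centre of the underside.
- lighter_green: Lighter 81x25x12 mm lying in the change tray. Stands clear of the turntable and must stay where it is. Origin: centre of the underside.

How it is judged:
By the outcome, as a careful person would: the job done as asked, in the order asked, and still so for the second after the job is handed in, with the robot touching nothing.
It also fails if it takes over 64 s, if anything falls off the work surface, if the arm or the gripper's body presses on something with over 40 N, if the wrist force passes 120 N, or if a joint passes its speed limit or range.

## Working session

There is one attempt and no reset: what is moved stays moved. The work goes in short steps, Python scripts to look and compute and a shell command to move; the robot and the scene stay as the last step left them, time stands still between calls to the robot, and variables do not carry over. Pictures are saved under pics/ and viewed, and the job is handed in when it is done.

```bash
mkdir -p pics; ls; cat > h.py <<'E'
import numpy as np, cv2
from workcell import robot, cams
def shot(n,f):
    c=cams.read_camera(n); cv2.imwrite('pics/'+f,c['frame'][:,:,::-1]); np.savez('pics/'+f+'.npz',**c); return c
def world(c,u,v,d=None):
    K=c['mtx'];k=float(c['k1']); xd=(u-K[0,2])/K[0,0]; yd=(v-K[1,2])/K[1,1]
    p=cv2.undistortPoints(np.array([[[u,v]]],float),K,np.array([k,0,0,0,0.]))[0,0]
    if d is None: d=c['depth'][int(v),int(u)]
    T=c['cam_to_world']; return T[:3,:3]@np.array([p[0]*d,p[1]*d,d])+T[:3,3]
def cloud(c):
    H,W=c['depth'].shape; K=c['mtx']; uu,vv=np.meshgrid(np.arange(W),np.arange(H))
    p=cv2.undistortPoints(np.stack([uu,vv],-1).reshape(-1,1,2).astype(float),K,np.array([float(c['k1']),0,0,0,0.])).reshape(H,W,2)
    d=c['depth']; P=np.dstack([p[...,0]*d,p[...,1]*d,d]); T=c['cam_to_world']
    return P@T[:3,:3].T+T[:3,3]
def onplane(c,u,v,z):
    T=c['cam_to_world'];a=world(c,u,v,1.0);o=T[:3,3];return o+(a-o)*(z-o[2])/(a[2]-o[2])
def proj(c,P):
    T=c['cam_to_world']; q=(np.asarray(P)-T[:3,3])@T[:3,:3]; x,y=q[0]/q[2],q[1]/q[2]; s=1+float(c['k1'])*(x*x+y*y);K=c['mtx']
    return K[0,0]*x*s+K[0,2],K[1,1]*y*s+K[1,2]
E
python3 - <<'E'
from h import *
for n in ('scene','side','wrist'):
    c=shot(n,n+'0.png'); print(n,c['cam_to_world'].round(3).tolist(),c['mtx'][0,0],c['k1'])
s=robot.get_state();print(s['time'],s['ee_pos'],s['tool_rot'],s['force'],s['opening'])
E
```

```text
pics
scene [[1.0, -0.013, 0.009, 0.604], [-0.015, -0.647, 0.762, -1.237], [-0.004, -0.762, -0.648, 1.059], [0.0, 0.0, 0.0, 1.0]] 470.0921305896069 0.038509834411832596
side [[0.995, -0.044, 0.088, 0.514], [-0.098, -0.411, 0.906, -1.288], [-0.003, -0.911, -0.413, 0.652], [0.0, 0.0, 0.0, 1.0]] 463.8233177312518 -0.10943503392573808
wrist [[0.375, -0.895, -0.242, 0.277], [-0.927, -0.362, -0.096, -0.509], [-0.001, 0.26, -0.966, 0.372], [0.0, 0.0, 0.0, 1.0]] 288.65978443162777 -0.0215366657591242
0.15 [ 0.21576146 -0.53249537  0.19551836] [[-2.36917080e-04  3.75369111e-01 -9.26875382e-01]
 [ 1.29139745e-03 -9.26874521e-01 -3.75369092e-01]
 [-9.99999138e-01 -1.28589586e-03 -2.65158309e-04]] [-0.2633172   0.41435692  0.01135546] 0.0854047995199601
```

View pics/scene0.png

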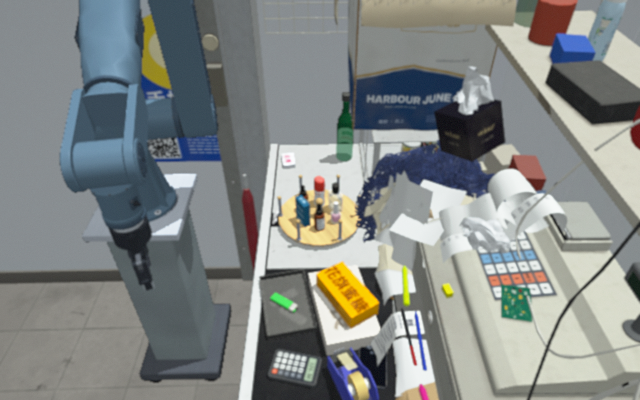

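View pics/side0.png

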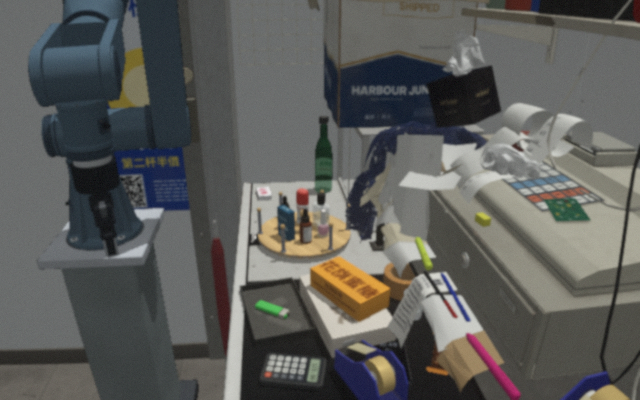

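View pics/wrist0.png

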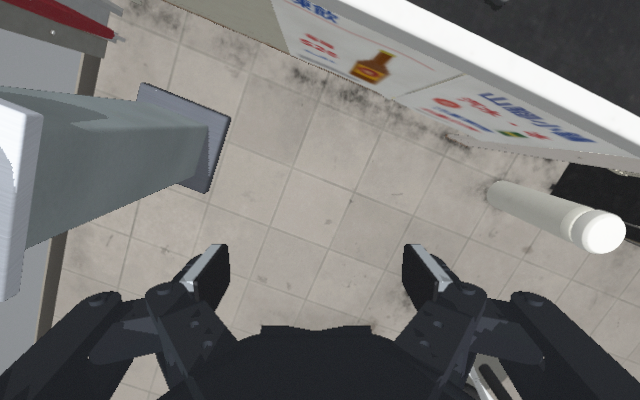

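The scene shows the turntable around pixel (318,215), the tray at (285,300) and the pill box at (289,160). I'll zoom in next.

```bash
python3 - <<'E'
from h import *
for n,(u0,u1,v0,v1) in {'scene':(260,370,140,250),'side':(235,365,180,265)}.items():
    im=cv2.imread(f'pics/{n}0.png')[v0:v1,u0:u1]; s=min(800/(u1-u0),600/(v1-v0)); cv2.imwrite(f'pics/{n}0z.png',cv2.resize(im,None,fx=s,fy=s,interpolation=cv2.INTER_CUBIC)); print(s)
c=dict(np.load('pics/scene0.png.npz')); P=cloud(c)
sub=P[140:250,255:375].reshape(-1,3)
m=(abs(sub[:,2]-.026)<.006); q=sub[m]; print(m.sum(), q.min(0),q.max(0),np.median(q,0))
print(world(c,318,205),world(c,289,160),world(c,344,150),world(c,285,300))
E
```

```text
5.454545454545454
6.153846153846154
2462 [ 0.45890049 -0.24430762  0.02001442] [0.7815268  0.32854457 0.03199518] [ 0.60916042 -0.14263973  0.02649303]
[ 0.60094222 -0.16833748  0.122035  ] [0.49292254 0.20920796 0.01866332] [0.70025609 0.21980565 0.05402186] [ 0.50807682 -0.43827724  0.01614364]
```

View pics/scene0z.png

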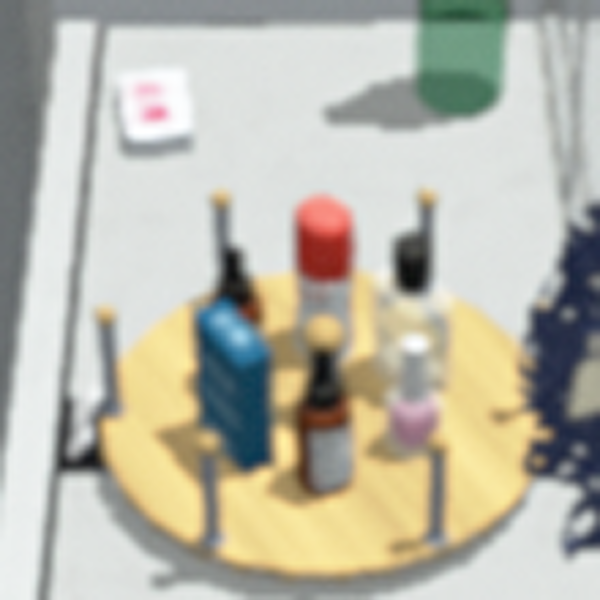

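View pics/side0z.png

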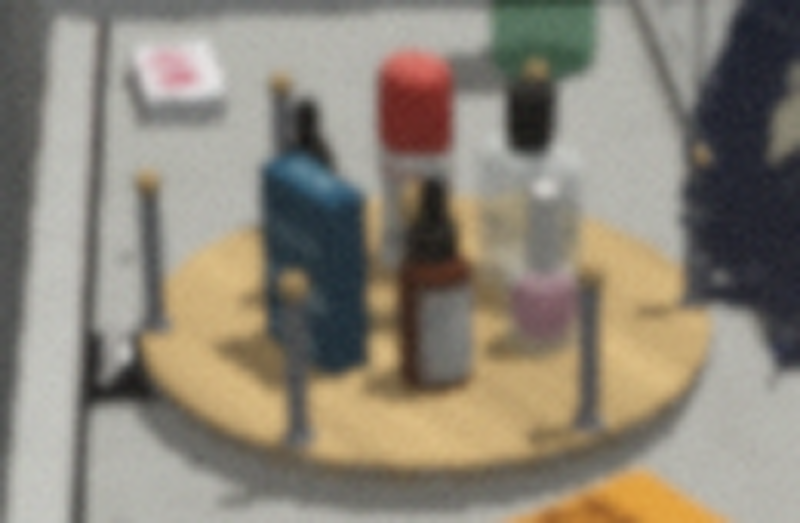

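```bash
cat > post.py <<'E'
from h import *
from scipy.optimize import least_squares
def fit(obs,x0):
    # obs: list of (cam,u,v,k) ; params cx,cy,th (turntable yaw)
    def r(x):
        o=[]
        for c,u,v,k in obs:
            a=x[2]+np.radians(30+60*k); p=proj(c,[x[0]+.126*np.cos(a),x[1]+.126*np.sin(a),.0995]); o+=[p[0]-u,p[1]-v]
        return o
    return least_squares(r,x0,loss='soft_l1')
E
python3 - <<'E'
from h import *
S=dict(np.load('pics/scene0.png.npz'));D=dict(np.load('pics/side0.png.npz'))
ps=[(105,313),(220,198),(427,197),(545,285),(437,440),(208,440)]
pd=[(148,182),(281,83),(537,70),(700,155),(590,277),(293,284)]
A=[];B=[]
for (a,b) in ps: A.append(onplane(S,260+(a+.5)/5.4545-.5,140+(b+.5)/5.4545-.5,.0995))
for (a,b) in pd: B.append(onplane(D,235+(a+.5)/6.1538-.5,180+(b+.5)/6.1538-.5,.0995))
for L in (A,B):
    L=np.array(L);x=np.c_[2*L[:,:2],np.ones(len(L))];s=np.linalg.lstsq(x,(L[:,:2]**2).sum(1),rcond=None)[0];c=s[:2]
    print(L[:,:2].round(4).tolist());print(c,np.sqrt(s[2]+c@c),np.degrees(np.arctan2(L[:,1]-c[1],L[:,0]-c[0])))
# bottle cap top
print(onplane(S,260+412/5.4545,140+240/5.4545,.126),onplane(D,235+531/6.15,180+88/6.15,.126))
# tongue
for (a,b) in [(62,465),(68,397),(100,465)]: print(onplane(S,260+a/5.4545,140+b/5.4545,.01))
for (a,b) in [(90,398),(92,335)]: print(onplane(D,235+a/6.15,180+b/6.15,.005))
E
```

```text
[[0.4774, -0.1018], [0.5416, 0.0057], [0.6682, 0.0042], [0.734, -0.0814], [0.6652, -0.2129], [0.5399, -0.2105]]
[ 0.60583291 -0.10299087] 0.12663960118972287 [ 179.46359153  120.57538563   59.82636681    9.5531498   -61.64350397
 -121.51550976]
[[0.4777, -0.1059], [0.542, 0.0017], [0.6688, 0.0045], [0.7321, -0.1034], [0.665, -0.2206], [0.5395, -0.2139]]
[ 0.60594414 -0.10693717] 0.12706983496988156 [ 179.54669402  120.46188494   60.57996729    1.59566839  -62.55694911
 -121.87504342]
[ 0.65728561 -0.07287303  0.126     ] [ 0.65709925 -0.08155643  0.126     ]
[ 0.44957151 -0.13666749  0.01      ]
[ 0.4490928  -0.07684642  0.01      ]
[ 0.47202819 -0.13711078  0.01      ]
[ 0.44766659 -0.13765116  0.005     ]
[ 0.44719433 -0.07660227  0.005     ]
```

Images agree: the turning axis is at about (0.606, -0.106) and the tongue points along world -x. The bottle is at about +30°, so it needs roughly +150° CCW. I'll straddle the front post with the partly open fingers and carry it along the arc in two strokes. First move is to hover above the front post.

```bash
python3 -m jog '[[[0,-0.03,-0.04,4,0.5],[0,-0.06,-0.08,8,0.5],[0,-0.09,-0.12,12,0.5],[0,-0.12,-0.16,16,0.5],[0,-0.15,-0.20,22,0.5]]]'; python3 - <<'E'
from h import *
S=dict(np.load('pics/scene0.png.npz'));P=cloud(S)
s=P[200:330,260:385].reshape(-1,3)
for y in np.arange(-.5,-.2,.03):
  m=(abs(s[:,1]-y)<.015)&(s[:,2]>.03); q=s[m]
  if m.sum(): print(round(y,2),m.sum(),q.min(0).round(3),q.max(0).round(3))
E
```

```text
time: 0.78
ee_pos: [0.3454, -0.3168, 0.1956]
tool_rot: [[-0.0, -0.003, -1.0], [0.001, -1.0, 0.003], [-1.0, -0.001, 0.0]]
force: [1.2, -0.1, 0.2]
opening: 0.0429
-0.5 748 [ 0.595 -0.515  0.033] [ 0.759 -0.485  0.19 ]
-0.47 677 [ 0.59  -0.485  0.033] [ 0.762 -0.455  0.193]
-0.44 554 [ 0.585 -0.455  0.031] [ 0.766 -0.425  0.192]
-0.41 415 [ 0.579 -0.425  0.033] [ 0.769 -0.395  0.196]
-0.38 247 [ 0.573 -0.395  0.036] [ 0.771 -0.365  0.217]
-0.35 162 [ 0.683 -0.365  0.046] [ 0.772 -0.335  0.246]
-0.32 135 [ 0.75  -0.335  0.189] [ 0.774 -0.305  0.255]
-0.29 335 [ 0.727 -0.305  0.09 ] [ 0.775 -0.275  0.255]
-0.26 193 [ 0.715 -0.275  0.092] [ 0.762 -0.245  0.225]
-0.23 198 [ 0.535 -0.245  0.03 ] [ 0.761 -0.215  0.144]
```

```bash
python3 -m jog '[[[0,-0.05,-0.03,0,0.5],[0,-0.10,-0.06,0,0.5],[0,-0.15,-0.09,0,0.5],[0,-0.19,-0.12,0,0.5],[0,-0.212,-0.132,0,0.5]]]'; python3 - <<'E'
from h import *
shot('wrist','wrist1.png'); print(robot.get_state()['ee_pos'])
E
```

```text
time: 1.4
ee_pos: [0.4788, -0.1028, 0.1957]
tool_rot: [[-0.0, -0.0, -1.0], [0.002, -1.0, 0.0], [-1.0, -0.002, 0.0]]
force: [0.2, 0.2, 1.1]
opening: 0.0429
[ 0.47935808 -0.10118118  0.19569936]
```

View pics/wrist1.png

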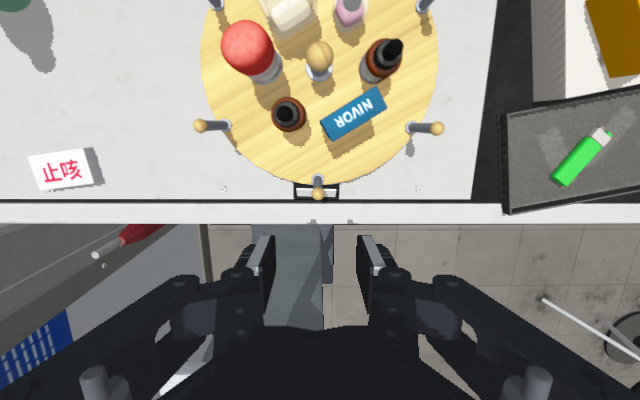

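The wrist view shows the front post's ball at (318,184) and its neighbours at (201,126) and (437,128). The tongue is at columns 294-340, row 190.

```bash
python3 - <<'E'
from h import *
from post import fit
W=dict(np.load('pics/wrist1.png.npz'))
L=[(318,181),(200,125.5),(437,128),(424,4),(217,4)]
for u,v in L: print(onplane(W,u,v,.0995).round(4))
x0=[.606,-.106,np.radians(-150)]
k=[5-0,4,0,1,3]
# world angles: 180 -> th+30+60k ; th=-150 -> k=5 gives 180 ; k=4:120; k=0:-120; k=1:-60;k=3:60
r=fit([(W,u,v,kk) for (u,v),kk in zip(L,k)],x0);print(r.x,np.degrees(r.x[2]),r.fun.round(1))
# tongue corners
for u,v in [(294,199),(340,199),(294,184),(340,184)]: print(onplane(W,u,v,.012).round(4))
E
python3 - <<'E'
import cv2
im=cv2.imread('pics/wrist1.png')[140:215,260:380];cv2.imwrite('pics/w1z.png',cv2.resize(im,None,fx=6.5,fy=6.5,interpolation=cv2.INTER_CUBIC))
E
```

```text
[ 0.4909 -0.1057  0.0995]
[0.543  0.003  0.0995]
[ 0.5407 -0.2153  0.0995]
[ 0.6418 -0.1942  0.0995]
[ 0.6419 -0.0209  0.0995]
[ 0.60305396 -0.10686213 -2.62818516] -150.58391723212077 [ -0.2  14.    0.3   2.   -0.1   1.9  29.6 -31.2 -29.7 -34.1]
[ 0.4499 -0.0753  0.012 ]
[ 0.4499 -0.1348  0.012 ]
[ 0.4697 -0.0757  0.012 ]
[ 0.4697 -0.1343  0.012 ]
```

View pics/w1z.png

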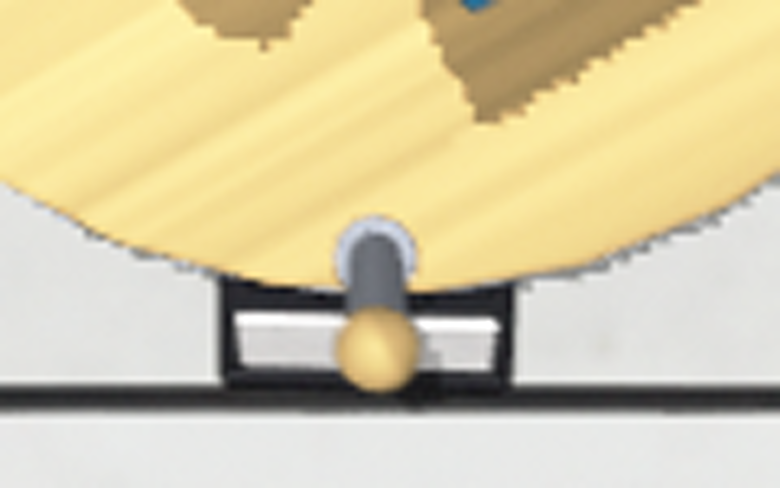

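The zoom puts the ball at (318,194), i.e. y about -0.1057. The tongue is centred at y about -0.105, so the foot yaw is about 0. Going down to straddle the post.

```bash
python3 -m jog '[[[0.02,0.004,0,0,0.5],[0.045,0.004,0,0,0.5],[0.075,0.004,0,0,0.5],[0.10,0.004,0,0,0.5],[0.126,0.004,0,0,0.5]]]'; python3 - <<'E'
from h import *
shot('wrist','wrist2.png'); s=robot.get_state();print(s['ee_pos'],s['force'])
E
```

```text
time: 2.08
ee_pos: [0.479, -0.1051, 0.0688]
tool_rot: [[0.0, 0.0, -1.0], [0.003, -1.0, -0.0], [-1.0, -0.003, -0.0]]
force: [-0.0, 0.2, 1.0]
opening: 0.043
[ 0.47657493 -0.10400201  0.06538267] [-3.9396059  -0.18146119 -2.16731619]
```

View pics/wrist2.png

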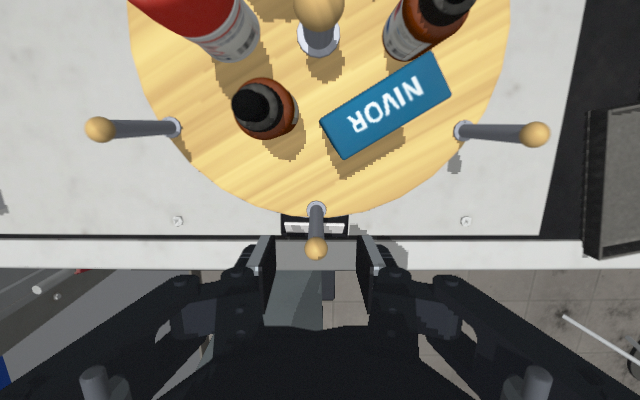

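The post stands between the fingers (ball at (317,248)) and the tongue is behind it. Next I'll work out the arc increments.

```bash
cat > arc.py <<'E'
from h import *
import sys
C=np.array([.606,-.106]);R=.126
def rows(angs,z=.070):
    s=robot.get_state();T=np.array(s['tool_rot']);p=np.array(s['ee_pos']);ya=np.degrees(np.arctan2(T[1,1],T[0,1]))
    print('t',s['time'],'p',p.round(4),'a',np.degrees(np.arctan2(p[1]-C[1],p[0]-C[0]))%360,'r',np.hypot(*(p[:2]-C)),'F',np.round(s['force'],1),'op',s['opening'],'j6',s['joint_pos'][5])
    for a in angs:
        t=np.array([C[0]+R*np.cos(np.radians(a)),C[1]+R*np.sin(np.radians(a)),z])
        d=T.T@(t-p); dy=((a+90-ya+180)%360)-180
        print(a,d.round(3),round(-dy,1))
if __name__=='__main__': rows([float(x) for x in sys.argv[1:]])
E
python3 arc.py 181 184 188 192 196; python3 arc.py 200 204 208
```

```text
t 2.125 p [ 0.4766 -0.104   0.0654] a 179.1155712128604 r 0.12944049503647853 F [-3.9 -0.2 -2.2] op 0.04243216717000325 j6 1.1082291013247567
181.0 [-0.005  0.004 -0.003] -1.0
184.0 [-0.005  0.011 -0.004] -4.0
188.0 [-0.005  0.02  -0.005] -8.0
192.0 [-0.005  0.028 -0.006] -12.0
196.0 [-0.005  0.037 -0.008] -16.0
t 2.125 p [ 0.4766 -0.104   0.0654] a 179.1155712128604 r 0.12944049503647853 F [-3.9 -0.2 -2.2] op 0.04243216717000325 j6 1.1082291013247567
200.0 [-0.005  0.045 -0.011] -20.0
204.0 [-0.005  0.053 -0.014] -24.0
208.0 [-0.005  0.061 -0.018] -28.0
```

```bash
python3 -m jog '[[[-0.003,0.004,-0.003,-1,0.35],[-0.004,0.010,-0.004,-4,0.35],[-0.005,0.018,-0.005,-8,0.35],[-0.005,0.027,-0.006,-12,0.35],[-0.005,0.036,-0.008,-16,0.35]]]'; python3 arc.py 200 204 208 212 216
```

```text
time: 2.75
ee_pos: [0.4856, -0.1413, 0.0718]
tool_rot: [[-0.003, 0.278, -0.96], [0.005, -0.96, -0.278], [-1.0, -0.005, 0.002]]
force: [0.7, 0.1, -0.1]
opening: 0.03
t 2.75 p [ 0.4856 -0.1413  0.0718] a 196.32948979828782 r 0.1254878102901371 F [ 0.7  0.1 -0.1] op 0.030005807976587827 j6 0.7674414520508245
200.0 [0.002 0.008 0.   ] -3.8
204.0 [ 0.002  0.017 -0.001] -7.8
208.0 [ 0.002  0.025 -0.002] -11.8
212.0 [ 0.002  0.034 -0.004] -15.8
216.0 [ 0.002  0.042 -0.007] -19.8
```

```bash
python3 -m jog '[[[0.002,0.008,0,-3.8,0.35],[0.002,0.017,-0.001,-7.8,0.35],[0.002,0.025,-0.002,-11.8,0.35],[0.002,0.034,-0.004,-15.8,0.35],[0.002,0.042,-0.007,-19.8,0.35]]]'; python3 - <<'E'
from h import *
shot('wrist','wrist3.png'); shot('scene','scene3.png')
E
python3 arc.py 220 224 228 232 236
```

```text
time: 3.38
ee_pos: [0.5051, -0.181, 0.0714]
tool_rot: [[-0.001, 0.589, -0.808], [0.003, -0.808, -0.589], [-1.0, -0.003, -0.001]]
force: [-0.1, 0.4, -0.1]
opening: 0.0298
t 3.475 p [ 0.5053 -0.1813  0.0713] a 216.8002018601891 r 0.12573027313696195 F [-0.6  0.6  0.1] op 0.03003181251455544 j6 0.3746646574894782
220.0 [ 0.001  0.007 -0.   ] -4.0
224.0 [ 0.001  0.016 -0.001] -8.0
228.0 [ 0.001  0.024 -0.002] -12.0
232.0 [ 0.001  0.033 -0.005] -16.0
236.0 [ 0.001  0.041 -0.007] -20.0
```

View pics/wrist3.png

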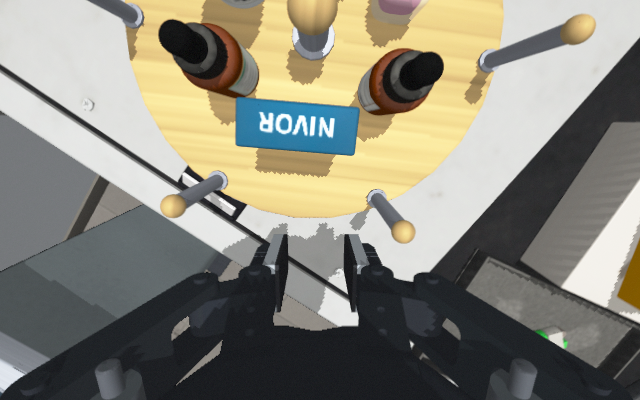

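```bash
python3 - <<'E'
from h import *
W=dict(np.load('pics/wrist3.png.npz'))
C=np.array([.606,-.106])
def sh(W,L):
  for u,v in L:
    p=onplane(W,u,v,.0995);d=p[:2]-C;print(p.round(4),np.degrees(np.arctan2(d[1],d[0]))%360,np.hypot(*d))
sh(W,[(172,205),(402,231),(579,29)])
sh(dict(np.load('pics/wrist1.png.npz')),[(318.2,193.8)])
sh(dict(np.load('pics/wrist2.png.npz')),[(317,248),(98,129),(537,134)])
p=robot.get_state()['ee_pos']
print('tcp pix',proj(W,p))
T=robot.get_state()['tool_rot']
for k in(-.011,.011):
  for y in (-.015,.015): print(proj(W,p+T@np.array([0,y,k])))
im=cv2.imread('pics/scene3.png')[140:250,260:370];cv2.imwrite('pics/s3z.png',cv2.resize(im,None,fx=5.4545,fy=5.4545,interpolation=cv2.INTER_CUBIC))
E
```

```text
[ 0.4787 -0.1056  0.0995] 179.83058889054115 0.12732499246497467
[ 0.5404 -0.2153  0.0995] 239.01767881213047 0.12750142410189022
[ 0.6668 -0.2175  0.0995] 298.608352582136 0.12703953518443956
[ 0.4783 -0.1059  0.0995] 179.96625745757368 0.12774846735566714
[ 0.479  -0.1067  0.0995] 180.31217000690583 0.1270306046753996
[0.5429 0.0026 0.0995] 120.16902952333534 0.1256571053992716
[ 0.5404 -0.2164  0.0995] 239.27503925948787 0.12841467519659772
tcp pix (np.float64(314.7833739737794), np.float64(227.26777420280112))
(np.float64(291.4078298035498), np.float64(211.07270043566382))
(np.float64(338.2017475737104), np.float64(211.1638315024664))
(np.float64(292.07820791220166), np.float64(242.87078326108636))
(np.float64(337.44647176236816), np.float64(242.95833092084303))
```

View pics/s3z.png

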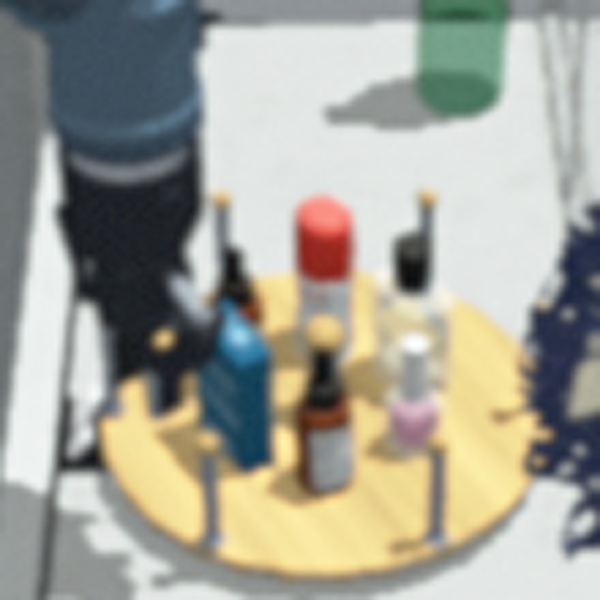

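```bash
python3 - <<'E'
from h import *
c=shot('side','side4.png')
im=c['frame'][150:265,215:365,::-1];cv2.imwrite('pics/s4z.png',cv2.resize(im,None,fx=5.2,fy=5.2,interpolation=cv2.INTER_CUBIC))
S=dict(np.load('pics/scene3.png.npz')); u,v=260+163/5.4545,140+340/5.4545
print(u,v,world(S,u,v),onplane(S,u,v,.0995)); p=robot.get_state()['ee_pos']; print(p,proj(S,p),[(a-260)*5.45 for a in proj(S,p)][0],(proj(S,p)[1]-140)*5.45)
E
```

```text
289.88358236318635 202.3338527821065 [ 0.50637301 -0.04329551  0.02588284] [ 0.51331947 -0.12833188  0.0995    ]
[ 0.50480503 -0.18068754  0.07092815] (np.float64(286.90579957630877), np.float64(220.56514792607507)) 146.63660769088278 439.0800561971092
```

View pics/s4z.png

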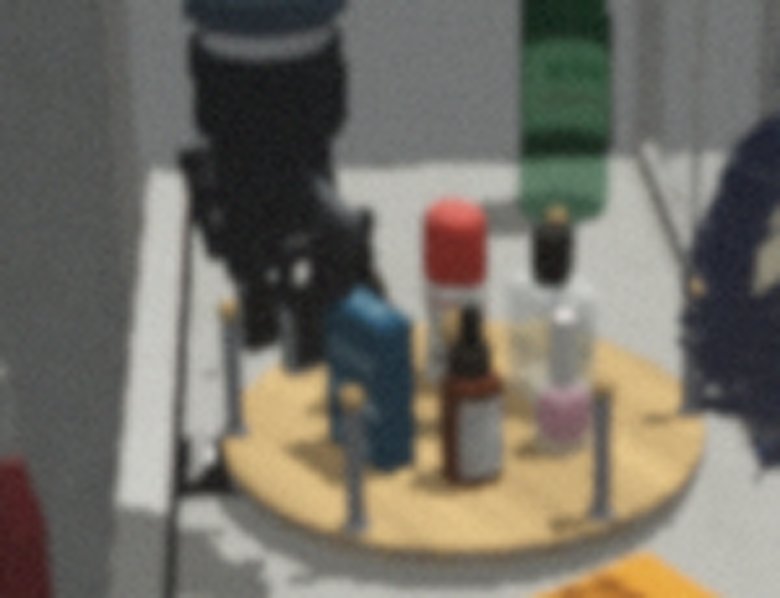

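```bash
python3 - <<'E'
from h import *
W=dict(np.load('pics/wrist3.png.npz'));P=cloud(W);s=robot.get_state();T=s['tool_rot'];p=s['ee_pos']
for u,v in [(275,240),(283,240),(352,240),(357,245),(275,260),(360,260),(270,300),(360,300),(300,330),(320,100)]:
  print(u,v,W['depth'][v,u],P[v,u].round(3),((P[v,u]-p)@T).round(3))
for f in ('scene3','side4'):
  c=dict(np.load(f'pics/{f}.png.npz'));Q=cloud(c).reshape(-1,3);m=(np.hypot(Q[:,0]-p[0],Q[:,1]-p[1])<.06)&(Q[:,2]>.03)&(Q[:,2]<.25);q=((Q[m]-p)@T); q=q[np.argsort(-q[:,0])];print(f,q[:400:14].round(3).tolist())
im=W['frame'][200:320,220:420,::-1];cv2.imwrite('pics/w3z.png',cv2.resize(im,None,fx=4,fy=4,interpolation=cv2.INTER_CUBIC))
E
```

```text
275 240 0.1395764 [ 0.503 -0.16   0.118] [-0.047 -0.018 -0.011]
283 240 0.14010933 [ 0.505 -0.163  0.118] [-0.047 -0.015 -0.011]
352 240 0.13957962 [ 0.525 -0.19   0.118] [-0.047  0.019 -0.011]
357 245 0.13386331 [ 0.526 -0.191  0.124] [-0.053  0.02  -0.011]
275 260 0.11896433 [ 0.505 -0.162  0.14 ] [-0.069 -0.016 -0.011]
360 260 0.11991476 [ 0.525 -0.191  0.139] [-0.068  0.02  -0.011]
270 300 0.08270129 [ 0.511 -0.162  0.176] [-0.105 -0.012 -0.017]
360 300 0.08150013 [ 0.527 -0.182  0.177] [-0.106  0.014 -0.017]
300 330 0.07919874 [ 0.512 -0.172  0.181] [-0.11  -0.003 -0.011]
320 100 0.21124619 [ 0.574 -0.136  0.025] [ 0.046  0.004 -0.082]
scene3 [[0.041, -0.045, -0.001], [0.04, 0.046, -0.038], [0.039, 0.019, -0.053], [0.036, 0.018, -0.054], [0.031, -0.015, -0.054], [0.026, 0.012, -0.051], [0.02, 0.046, -0.005], [0.015, 0.052, -0.012], [0.01, 0.017, -0.052], [0.006, 0.005, -0.053], [0.0, 0.054, -0.011], [-0.004, 0.02, -0.054], [-0.011, 0.052, -0.01], [-0.018, 0.009, -0.051], [-0.022, -0.006, -0.054], [-0.028, 0.053, -0.003], [-0.033, 0.046, -0.008], [-0.037, 0.023, 0.002], [-0.042, 
[... 273 characters left out ...]
, -0.051], [0.036, -0.022, -0.053], [0.032, 0.016, -0.047], [0.028, 0.046, -0.004], [0.024, 0.054, -0.004], [0.019, 0.003, -0.051], [0.015, 0.047, -0.003], [0.011, 0.018, -0.054], [0.008, 0.019, -0.053], [0.004, 0.016, -0.048], [0.001, 0.018, -0.05], [-0.002, -0.012, -0.053], [-0.004, -0.023, -0.052], [-0.006, 0.018, -0.047], [-0.011, 0.049, -0.002], [-0.012, 0.02, -0.049], [-0.015, 0.022, -0.052], [-0.019, -0.024, -0.053], [-0.022, 0.055, -0.001], [-0.025, 0.054, -0.009], [-0.027, 0.011, -0.05], [-0.029, 0.008, -0.049], [-0.032, 0.052, -0.004], [-0.034, 0.021, -0.049], [-0.036, 0.012, -0.053], [-0.037, -0.015, 0.011], [-0.039, 0.02, 0.013], [-0.041, -0.001, -0.05], [-0.041, -0.007, -0.051]]
```

View pics/w3z.png

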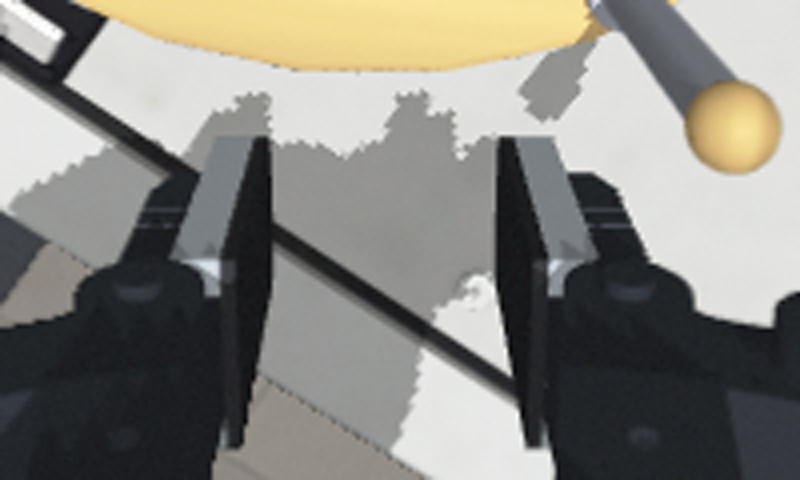

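This explains the miss: three cameras show the fingertips about 37 mm behind the reported TCP (tips at z about 0.11), so the fingers passed over the balls. The turntable hasn't moved, with posts still at 180° and 240°. I'll raise slightly, go back over the front post, then descend about 35 mm deeper than before.

```bash
python3 arc.py 208 199 190 180
```

```text
t 3.525 p [ 0.5048 -0.1807  0.0709] a 216.42939955216343 r 0.1257722171736414 F [ 0.1  0.9 -0.8] op 0.029979607359633616 j6 0.37667340363763413
208.0 [ 0.001 -0.018 -0.001] 7.9
199.0 [ 0.001 -0.038 -0.005] 16.9
190.0 [ 0.001 -0.056 -0.012] 25.9
180.0 [ 0.001 -0.075 -0.024] 35.9
```

```bash
python3 -m jog '[[[-0.02,0,0,0,0.5],[-0.02,-0.018,-0.001,8,0.5],[-0.02,-0.038,-0.005,17,0.5],[-0.02,-0.056,-0.012,26,0.5],[-0.02,-0.075,-0.024,36,0.5]]]'; python3 arc.py 180
```

```text
time: 4.15
ee_pos: [0.4801, -0.1055, 0.0919]
tool_rot: [[-0.001, -0.009, -1.0], [0.003, -1.0, 0.009], [-1.0, -0.003, 0.001]]
force: [0.4, 0.2, -0.2]
opening: 0.0426
t 4.15 p [ 0.4801 -0.1055  0.0919] a 179.75522496663743 r 0.12588193516779095 F [ 0.4  0.2 -0.2] op 0.042566906044396426 j6 1.118882832568077
180.0 [0.022 0.001 0.   ] -0.5
```

```bash
python3 -m jog '[[[0.015,0.001,0.001,0,0.5],[0.03,0.001,0.001,0,0.5],[0.045,0.001,0.001,0,0.5],[0.055,0.001,0.001,0,0.5],[0.055,0.001,0.001,0,0.5]]]'; python3 - <<'E'
from h import *
W=shot('wrist','wrist5.png');S=shot('side','side5.png');s=robot.get_state();T=s['tool_rot'];p=s['ee_pos']
im=S['frame'][150:265,215:365,::-1];cv2.imwrite('pics/s5z.png',cv2.resize(im,None,fx=5.2,fy=5.2,interpolation=cv2.INTER_CUBIC))
print(p,s['force'])
P=cloud(W)
for u,v in [(262,245),(372,245),(262,250),(372,250)]: print(((P[v,u]-p)@T).round(3))
E
```

```text
time: 4.78
ee_pos: [0.4782, -0.1062, 0.0356]
tool_rot: [[-0.003, -0.009, -1.0], [0.004, -1.0, 0.009], [-1.0, -0.004, 0.003]]
force: [-0.6, 0.6, -0.2]
opening: 0.0429
[ 0.47918331 -0.10649538  0.03686389] [ 0.4806333  -0.95122276 -0.06442901]
[-0.053 -0.024 -0.011]
[-0.051  0.027 -0.01 ]
[-0.057 -0.023 -0.011]
[-0.057  0.026 -0.01 ]
```

View pics/wrist5.png

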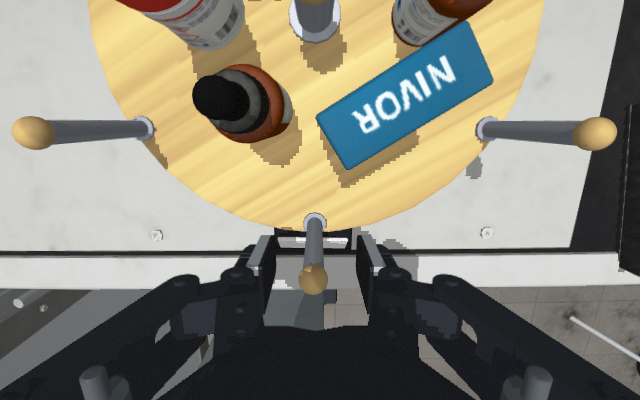

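View pics/s5z.png

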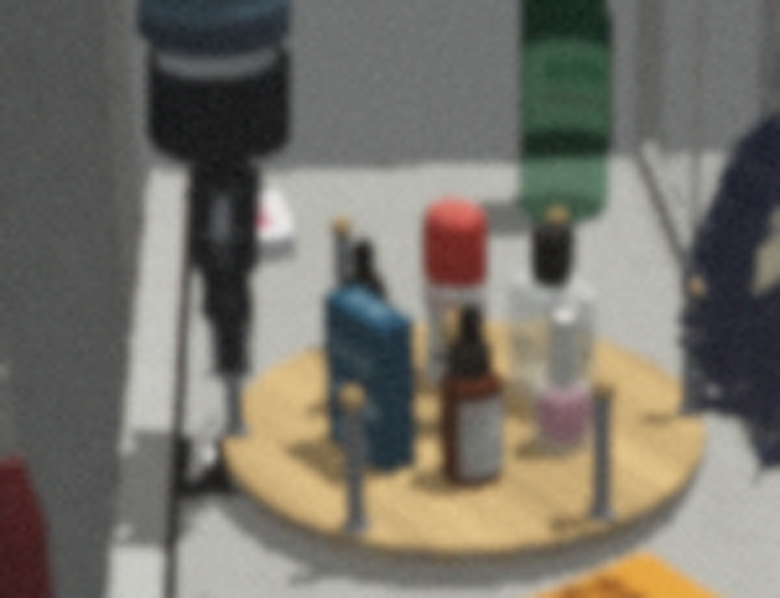

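Now the ball at (314,275) is well between the fingers, tips around z=0.08. Starting the slow arc.

```bash
sed -i 's/z=.070/z=.036/' arc.py; python3 -m jog '[[[0,0.003,0,-1,0.35],[0,0.009,0,-4,0.35],[0,0.017,-0.001,-8,0.35],[0,0.025,-0.003,-12,0.35],[0,0.033,-0.004,-15.5,0.35]]]'; python3 arc.py 200 204 208 212 216;python3 - <<'E'
from h import *
shot('wrist','wrist6.png')
E
```

```text
time: 5.5
ee_pos: [0.4834, -0.1399, 0.0374]
tool_rot: [[0.0, 0.261, -0.965], [0.003, -0.965, -0.261], [-1.0, -0.003, -0.001]]
force: [0.2, 0.9, -0.6]
opening: 0.0296
t 5.5 p [ 0.4834 -0.1399  0.0374] a 195.48115714261834 r 0.12718570324024206 F [ 0.2  0.9 -0.6] op 0.029606987604951025 j6 0.7850241839423214
200.0 [ 0.001  0.01  -0.002] -4.9
204.0 [ 0.001  0.019 -0.003] -8.9
208.0 [ 0.001  0.027 -0.004] -12.9
212.0 [ 0.001  0.036 -0.007] -16.9
216.0 [ 0.001  0.044 -0.009] -20.9
```

View pics/wrist6.png

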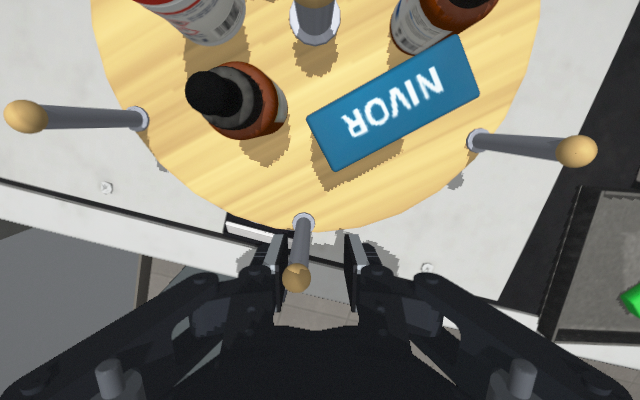

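The turntable now turns along with the post, which rests against the rear (left) finger. Continuing.

```bash
python3 -m jog '[[[0.001,0.010,-0.001,-4.5,0.35],[0.001,0.018,-0.002,-8.5,0.35],[0.001,0.027,-0.004,-12.9,0.35],[0.001,0.036,-0.006,-16.9,0.35],[0.001,0.044,-0.009,-20.9,0.35]]]'; python3 arc.py 220 224 228 232 236
```

```text
time: 6.18
ee_pos: [0.5041, -0.1813, 0.0368]
tool_rot: [[0.001, 0.591, -0.806], [0.002, -0.806, -0.591], [-1.0, -0.001, -0.002]]
force: [-1.0, 1.5, 0.3]
opening: 0.0298
t 6.175 p [ 0.5041 -0.1813  0.0368] a 216.45564412152203 r 0.12665910638111458 F [-1.   1.5  0.3] op 0.029826147340061396 j6 0.36842897392325263
220.0 [ 0.001  0.008 -0.001] -3.8
224.0 [ 0.001  0.017 -0.002] -7.8
228.0 [ 0.001  0.025 -0.003] -11.8
232.0 [ 0.001  0.034 -0.005] -15.8
236.0 [ 0.001  0.042 -0.008] -19.8
```

```bash
python3 -m jog '[[[0.001,0.008,-0.001,-3.8,0.35],[0.001,0.017,-0.002,-7.8,0.35],[0.001,0.025,-0.003,-11.8,0.35],[0.001,0.034,-0.005,-15.8,0.35],[0.001,0.042,-0.008,-19.8,0.35]]]'; python3 arc.py 240 244 248 252 256
```

```text
time: 6.8
ee_pos: [0.5355, -0.2106, 0.036]
tool_rot: [[0.001, 0.831, -0.557], [0.002, -0.557, -0.831], [-1.0, -0.0, -0.002]]
force: [-0.8, 1.4, 0.0]
opening: 0.0302
t 6.8 p [ 0.5355 -0.2106  0.036 ] a 235.99412264414673 r 0.1261271555571565 F [-0.8  1.4  0. ] op 0.030189977875699825 j6 0.007308190334755169
240.0 [ 0.     0.009 -0.   ] -3.8
244.0 [ 0.     0.018 -0.001] -7.8
248.0 [ 0.     0.026 -0.003] -11.8
252.0 [ 0.     0.035 -0.005] -15.8
256.0 [ 0.     0.043 -0.008] -19.8
```

```bash
python3 -m jog '[[[0,0.009,0,-3.8,0.35],[0,0.018,-0.001,-7.8,0.35],[0,0.026,-0.003,-11.8,0.35],[0,0.035,-0.005,-15.8,0.35],[0,0.043,-0.008,-19.8,0.35]]]'; python3 - <<'E'
from h import *
shot('wrist','wrist7.png');S=shot('scene','scene7.png')
im=S['frame'][140:250,255:375,::-1];cv2.imwrite('pics/s7z.png',cv2.resize(im,None,fx=5.4545,fy=5.4545,interpolation=cv2.INTER_CUBIC))
E
python3 arc.py 256 260 264 268
```

```text
time: 7.42
ee_pos: [0.5757, -0.2281, 0.0362]
tool_rot: [[0.0, 0.971, -0.241], [0.002, -0.241, -0.971], [-1.0, 0.0, -0.002]]
force: [-2.1, 0.4, -0.4]
opening: 0.0298
t 7.525 p [ 0.5764 -0.2283  0.0365] a 256.399094620077 r 0.12580044745896252 F [-0.3 -0.5  0.3] op 0.029850930132806073 j6 -0.3257343603828658
256.0 [ 0.    -0.001  0.   ] -0.0
260.0 [ 0.     0.008 -0.   ] -4.0
264.0 [ 0.     0.017 -0.001] -8.0
268.0 [ 0.     0.025 -0.003] -12.0
```

View pics/wrist7.png

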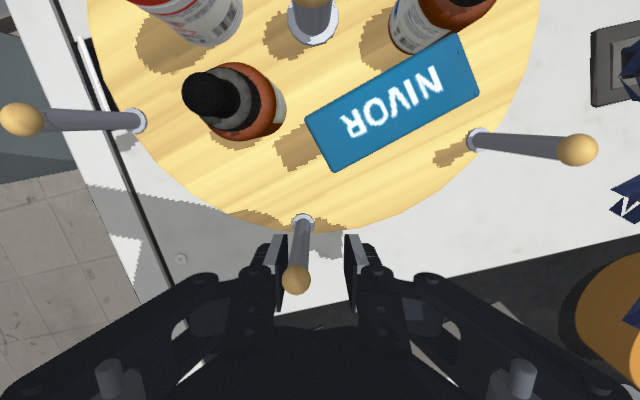

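View pics/s7z.png

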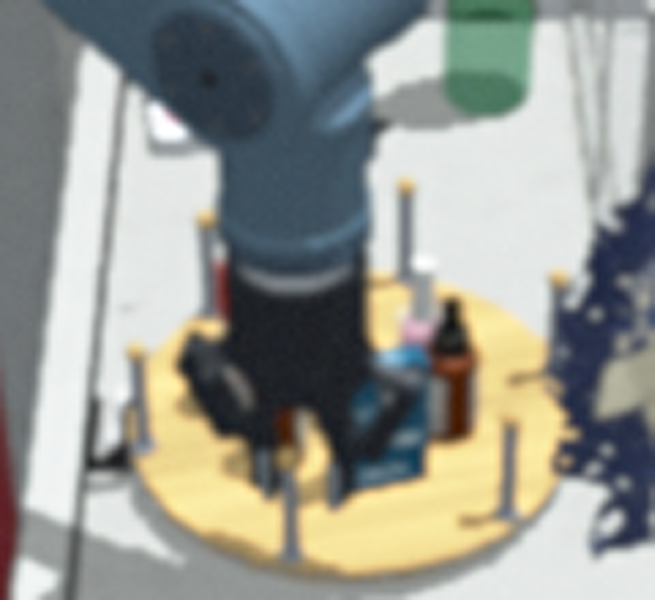

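Turned about 72° so far, with the bottles undisturbed. Next I'll measure the posts, release, lift and re-straddle the next one.

```bash
python3 - <<'E'
from h import *
C=np.array([.606,-.106])
W=dict(np.load('pics/wrist7.png.npz'))
for u,v in [(20,119),(296,280),(577,150)]:
    p=onplane(W,u,v,.0995);d=p[:2]-C;print(p.round(4),np.degrees(np.arctan2(d[1],d[0]))%360,np.hypot(*d))
E
python3 -m jog '[[[0,-0.005,0,2,0.5],[-0.015,-0.005,0,2,0.5],[-0.03,-0.005,0,2,0.5],[-0.045,-0.005,0,2,0.5],[-0.06,-0.005,0,2,0.5]]]'; python3 arc.py 246 237 228 219 210 201 192
```

```text
[ 0.4812 -0.1353  0.0995] 193.22291672734931 0.12816279100853176
[ 0.5675 -0.2279  0.0995] 252.478664227826 0.12783869773705264
[ 0.6903 -0.1997  0.0995] 311.98743733557853 0.12601385024564213
time: 8.15
ee_pos: [0.5718, -0.2274, 0.0982]
tool_rot: [[0.003, 0.961, -0.276], [0.0, -0.276, -0.961], [-1.0, 0.003, -0.001]]
force: [-0.4, 0.6, 0.6]
opening: 0.0427
t 8.15 p [ 0.5718 -0.2274  0.0982] a 254.2656139616046 r 0.12609597088364624 F [-0.4  0.6  0.6] op 0.042691097265238835 j6 -0.293310806204968
246.0 [ 0.062 -0.018 -0.001] 8.0
237.0 [ 0.062 -0.038 -0.006] 17.0
228.0 [ 0.062 -0.056 -0.013] 26.0
219.0 [ 0.062 -0.073 -0.023] 35.0
210.0 [ 0.062 -0.088 -0.035] 44.0
201.0 [ 0.062 -0.101 -0.05 ] 53.0
192.0 [ 0.062 -0.112 -0.067] 62.0
```

```bash
python3 -m jog '[[[0,-0.018,-0.001,8,0.5],[0,-0.038,-0.006,17,0.5],[0,-0.056,-0.013,26,0.5],[0,-0.073,-0.023,35,0.5],[0,-0.088,-0.035,44,0.5]]]'; python3 arc.py 201 194
```

```text
time: 8.78
ee_pos: [0.4966, -0.1692, 0.0989]
tool_rot: [[0.004, 0.495, -0.869], [0.0, -0.869, -0.495], [-1.0, 0.002, -0.003]]
force: [0.1, 0.1, 0.1]
opening: 0.0429
t 8.775 p [ 0.4966 -0.1692  0.0989] a 210.01351120816722 r 0.12633990796418343 F [0.1 0.1 0.1] op 0.04286379774667697 j6 0.4961828657616712
201.0 [ 0.063 -0.02  -0.002] 8.6
194.0 [ 0.063 -0.035 -0.005] 15.6
```

```bash
python3 -m jog '[[[0,-0.020,-0.002,8.6,0.5],[0,-0.035,-0.005,15.6,0.5],[0,-0.036,-0.005,16,0.5],[0,-0.036,-0.005,16,0.5],[0.012,-0.036,-0.005,16,0.5]]]';  python3 - <<'E'
from h import *
W=shot('wrist','wrist8.png')
E
python3 arc.py 193
```

```text
time: 9.4
ee_pos: [0.4844, -0.1366, 0.0875]
tool_rot: [[0.006, 0.237, -0.972], [-0.001, -0.972, -0.237], [-1.0, 0.003, -0.005]]
force: [-0.1, 0.1, -0.6]
opening: 0.0427
t 9.45 p [ 0.4827 -0.1357  0.085 ] a 193.51980950318466 r 0.12685031333322225 F [-1.6 -0.2 -1.5] op 0.04234620282277706 j6 0.8188057187111574
193.0 [ 0.049 -0.001 -0.001] 0.7
```

View pics/wrist8.png

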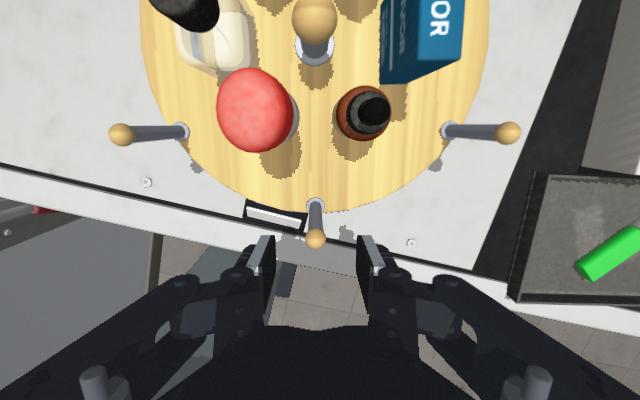

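The next post (ball at (316,239)) is centred between the fingers, so I'm going down.

```bash
python3 -m jog '[[[0.012,-0.001,0,0.5,0.5],[0.026,-0.001,0,0.5,0.5],[0.04,-0.001,-0.001,0.5,0.5],[0.049,-0.001,-0.001,0.5,0.5],[0.049,0,-0.001,0,0.35]]]'; python3 arc.py 197 201 205 209 213
```

```text
time: 10.07
ee_pos: [0.4831, -0.135, 0.035]
tool_rot: [[0.001, 0.237, -0.972], [0.002, -0.972, -0.237], [-1.0, -0.001, -0.001]]
force: [-0.1, -0.5, 0.2]
opening: 0.03
t 10.075 p [ 0.4831 -0.135   0.035 ] a 193.27168023179448 r 0.12630585703457775 F [-0.1 -0.5  0.2] op 0.02999277061547437 j6 0.8195679411493771
197.0 [-0.001  0.008 -0.001] -3.3
201.0 [-0.001  0.017 -0.001] -7.3
205.0 [-0.001  0.026 -0.003] -11.3
209.0 [-0.001  0.034 -0.005] -15.3
213.0 [-0.001  0.043 -0.007] -19.3
```

```bash
python3 -m jog '[[[-0.001,0.006,-0.001,-2.5,0.35],[-0.001,0.014,-0.001,-6,0.35],[-0.001,0.024,-0.003,-10.5,0.35],[-0.001,0.034,-0.005,-15.3,0.35],[-0.001,0.043,-0.007,-19.3,0.35]]]'; python3 arc.py 217 221 225 229 233
```

```text
time: 10.7
ee_pos: [0.5006, -0.1755, 0.0365]
tool_rot: [[0.002, 0.547, -0.837], [0.002, -0.837, -0.547], [-1.0, -0.0, -0.002]]
force: [0.7, 1.3, 0.7]
opening: 0.0301
t 10.7 p [ 0.5006 -0.1755  0.0365] a 213.38504742493404 r 0.12622517720253595 F [0.7 1.3 0.7] op 0.030102397907957934 j6 0.4281517546096705
217.0 [ 0.     0.008 -0.001] -3.8
221.0 [ 0.     0.017 -0.001] -7.8
225.0 [ 0.     0.025 -0.003] -11.8
229.0 [ 0.     0.034 -0.005] -15.8
233.0 [ 0.     0.042 -0.008] -19.8
```

```bash
python3 -m jog '[[[0,0.008,-0.001,-3.8,0.35],[0,0.017,-0.001,-7.8,0.35],[0,0.025,-0.003,-11.8,0.35],[0,0.034,-0.005,-15.8,0.35],[0,0.042,-0.008,-19.8,0.35]]]'; python3 arc.py 237 241 245 249 253
```

```text
time: 11.32
ee_pos: [0.5304, -0.2066, 0.0368]
tool_rot: [[0.001, 0.8, -0.6], [0.001, -0.6, -0.8], [-1.0, 0.0, -0.002]]
force: [-2.3, -0.5, 0.2]
opening: 0.0296
t 11.325 p [ 0.5304 -0.2066  0.0368] a 233.07368769465052 r 0.12580462050256389 F [-2.3 -0.5  0.2] op 0.02961305349976588 j6 0.06150308258619944
237.0 [ 0.001  0.009 -0.   ] -3.9
241.0 [ 0.001  0.017 -0.001] -7.9
245.0 [ 0.001  0.026 -0.002] -11.9
249.0 [ 0.001  0.035 -0.005] -15.9
253.0 [ 0.001  0.043 -0.007] -19.9
```

```bash
python3 -m jog '[[[0.001,0.009,0,-3.9,0.35],[0.001,0.017,-0.001,-7.9,0.35],[0.001,0.026,-0.002,-11.9,0.35],[0.001,0.035,-0.005,-15.9,0.35],[0.001,0.043,-0.007,-19.9,0.35]]]';  python3 - <<'E'
from h import *
W=shot('wrist','wrist9.png')
E
python3 arc.py 257 261 265 267 268 269 270
```

```text
time: 11.95
ee_pos: [0.5694, -0.2269, 0.0362]
tool_rot: [[0.001, 0.957, -0.289], [0.001, -0.289, -0.957], [-1.0, 0.001, -0.002]]
force: [-0.7, 0.6, 1.0]
opening: 0.0297
t 12.0 p [ 0.5704 -0.2275  0.0365] a 253.65552842528052 r 0.1265958823265838 F [0.9 0.2 1.2] op 0.02970199684144194 j6 -0.28378397285441453
257.0 [ 0.     0.007 -0.001] -3.7
261.0 [ 0.001  0.016 -0.002] -7.7
265.0 [ 0.001  0.025 -0.003] -11.7
267.0 [ 0.001  0.029 -0.004] -13.7
268.0 [ 0.001  0.031 -0.005] -14.7
269.0 [ 0.001  0.033 -0.005] -15.7
270.0 [ 0.001  0.035 -0.006] -16.7
```

View pics/wrist9.png

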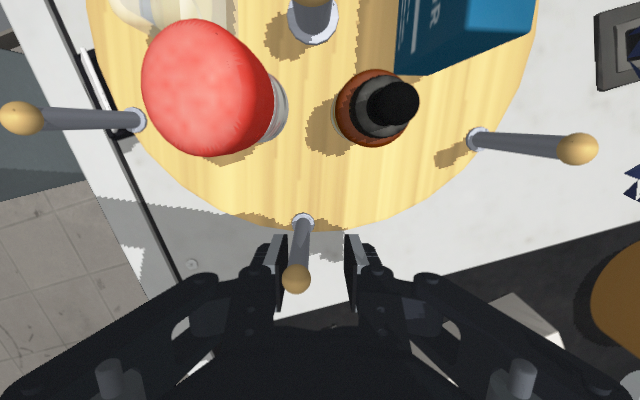

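```bash
python3 -m jog '[[[0,0.007,-0.001,-3.7,0.35],[0.001,0.016,-0.002,-7.7,0.35],[0.001,0.024,-0.003,-11.3,0.35],[0.001,0.029,-0.004,-13.7,0.35],[0.001,0.031,-0.005,-14.7,0.35]]]';  python3 - <<'E'
from h import *
W=shot('wrist','wrist10.png')
S=shot('scene','scene10.png')
im=S['frame'][140:250,255:375,::-1];cv2.imwrite('pics/s10z.png',cv2.resize(im,None,fx=5.4545,fy=5.4545,interpolation=cv2.INTER_CUBIC))
E
python3 arc.py 270 271 272 273 274
```

```text
time: 12.62
ee_pos: [0.6017, -0.2318, 0.0359]
tool_rot: [[0.003, 0.999, -0.034], [0.0, -0.034, -0.999], [-1.0, 0.003, -0.0]]
force: [-0.7, -0.1, 0.6]
opening: 0.0301
t 12.725 p [ 0.6017 -0.2317  0.0358] a 268.05939024985105 r 0.12580038185530446 F [ 0.2 -0.   0.5] op 0.03019447360247651 j6 -0.518395384842822
270.0 [-0.     0.004  0.   ] -2.0
271.0 [-0.     0.006  0.   ] -3.0
272.0 [-0.     0.009 -0.   ] -4.0
273.0 [-0.     0.011 -0.   ] -5.0
274.0 [-0.     0.013 -0.   ] -6.0
```

View pics/wrist10.png

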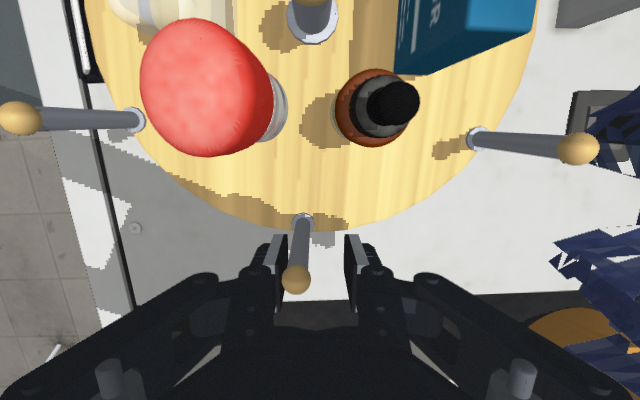

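View pics/s10z.png

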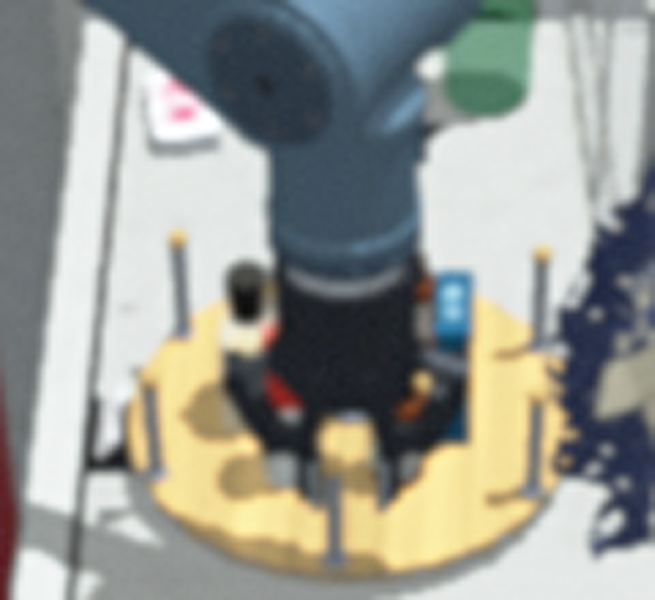

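```bash
python3 - <<'E'
from h import *
C=np.array([.606,-.106])
def sh(f,L,off=(0,0,1)):
  W=dict(np.load(f'pics/{f}.png.npz'))
  for u,v in L:
    u=off[0]+u/off[2];v=off[1]+v/off[2]
    p=onplane(W,u,v,.0995);d=p[:2]-C;print(p.round(4),np.degrees(np.arctan2(d[1],d[0]))%360,np.hypot(*d))
sh('wrist10',[(22,118),(296,280),(578,149)])
sh('scene10',[(177,238),(541,253),(333,468)],(255,140,5.4545))
E
```

```text
[ 0.4914 -0.1604  0.0995] 205.4013224137822 0.1268277580685318
[ 0.5933 -0.2332  0.0995] 264.3150397115271 0.12778181573244504
[ 0.7077 -0.1799  0.0995] 324.00638781379644 0.1257513917507893
[ 0.5018 -0.0348  0.0995] 145.66893881425398 0.12624230529232697
[ 0.7188 -0.0534  0.0995] 25.005824490611264 0.12448940310551534
[ 0.5945 -0.2354  0.0995] 264.92379091249916 0.12993897334082025
```

About 5° still to go, done slowly.

```bash
python3 -m jog '[[[0,0.003,0,-1.5,0.35],[0,0.006,0,-3,0.35],[0,0.009,0,-4.3,0.35],[0,0.011,0,-5,0.35],[0,0.011,0,-5,0.35]]]'; python3 arc.py 272
```

```text
time: 13.35
ee_pos: [0.6131, -0.2322, 0.0359]
tool_rot: [[0.004, 0.999, 0.053], [-0.0, 0.053, -0.999], [-1.0, 0.004, 0.0]]
force: [0.5, 0.2, 0.3]
opening: 0.0301
t 13.35 p [ 0.6131 -0.2322  0.0359] a 273.21572131248996 r 0.12643734570332085 F [0.5 0.2 0.3] op 0.030117693836880982 j6 -0.5972642553924314
272.0 [-0.    -0.003 -0.   ] 1.0
```

```bash
python3 -m jog '[[[0,-0.004,0,0,0.45],[-0.012,-0.005,0,0,0.45],[-0.035,-0.005,0,0,0.45],[-0.065,-0.005,0,0,0.45],[-0.10,-0.005,0,0,0.45]]]'; python3 -m jog '[[[-0.02,-0.02,0.02,10,0.5],[-0.06,-0.06,0.05,20,0.5],[-0.09,-0.10,0.07,30,0.5],[-0.09,-0.14,0.07,40,0.5],[-0.09,-0.18,0.06,50,0.5]]]'
```

```text
time: 13.98
ee_pos: [0.6075, -0.2325, 0.1374]
tool_rot: [[0.004, 0.999, 0.052], [-0.0, 0.052, -0.999], [-1.0, 0.004, 0.0]]
force: [0.0, 0.4, -0.1]
opening: 0.0381
time: 14.6
ee_pos: [0.4293, -0.3029, 0.2284]
tool_rot: [[0.005, 0.677, -0.736], [-0.002, -0.736, -0.677], [-1.0, 0.005, -0.002]]
force: [0.2, -0.3, -0.2]
opening: 0.0429
```

```bash
python3 -m jog '[[[-0.02,-0.03,-0.03,10,0.5],[-0.04,-0.06,-0.06,20,0.5],[-0.05,-0.09,-0.09,30,0.5],[-0.05,-0.12,-0.12,40,0.5],[-0.05,-0.14,-0.14,43,0.5]]]'; python3 - <<'E'
from h import *
shot('wrist','wrist11.png')
for n in ('scene','side'):
  S=shot(n,n+'11.png')
im=S['frame'][150:265,215:365,::-1];cv2.imwrite('pics/s11z.png',cv2.resize(im,None,fx=5.2,fy=5.2,interpolation=cv2.INTER_CUBIC))
E
```

```text
time: 15.22
ee_pos: [0.4373, -0.1034, 0.2794]
tool_rot: [[0.008, -0.009, -1.0], [-0.003, -1.0, 0.009], [-1.0, 0.003, -0.008]]
force: [0.0, -0.4, -0.8]
opening: 0.0427
```

View pics/wrist11.png

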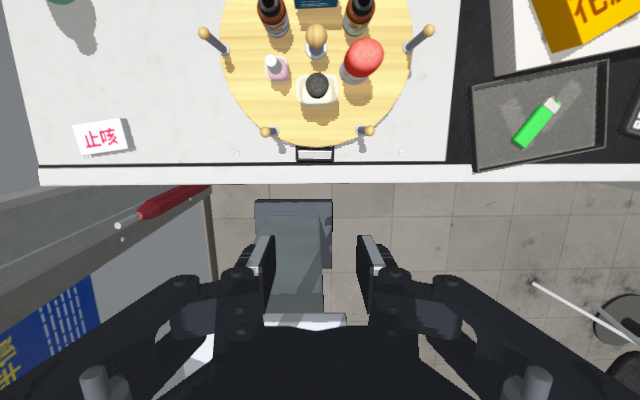

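View pics/s11z.png

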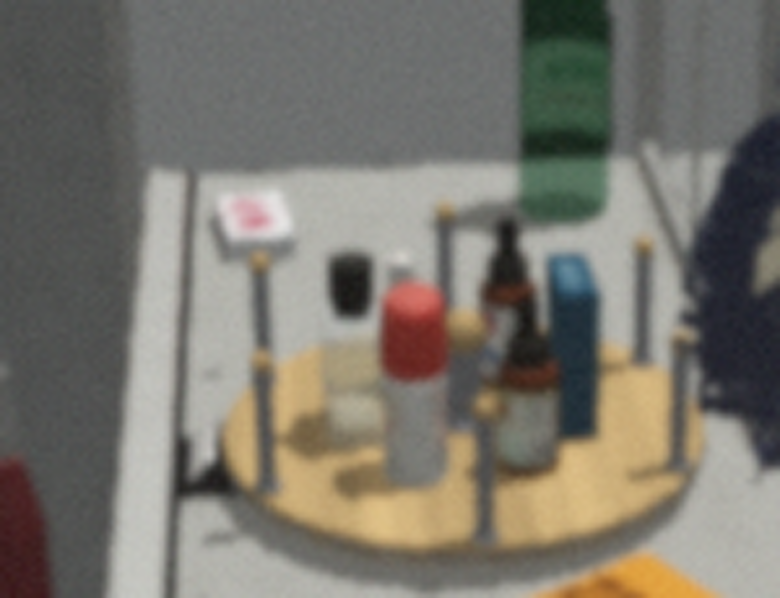

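The bottle (318,90) stands behind the tongue (315,155) with nothing disturbed. Measuring the residual precisely with a zoom.

```bash
python3 - <<'E'
import cv2
im=cv2.imread('pics/wrist11.png')[0:170,190:440];cv2.imwrite('pics/w11z.png',cv2.resize(im,None,fx=3.2,fy=3.2,interpolation=cv2.INTER_CUBIC))
im=cv2.imread('pics/scene11.png')[140:250,255:375];cv2.imwrite('pics/s11zz.png',cv2.resize(im,None,fx=5.4545,fy=5.4545,interpolation=cv2.INTER_CUBIC))
E
```

```text
(no output)
```

View pics/w11z.png

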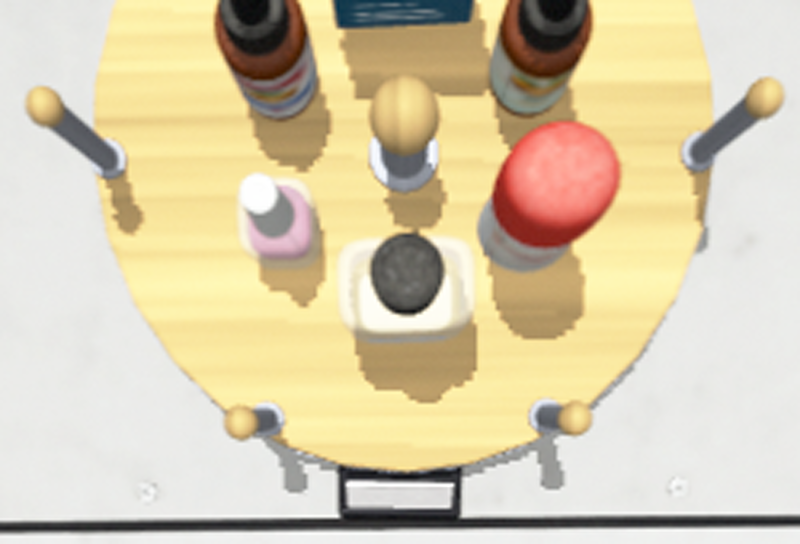

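View pics/s11zz.png

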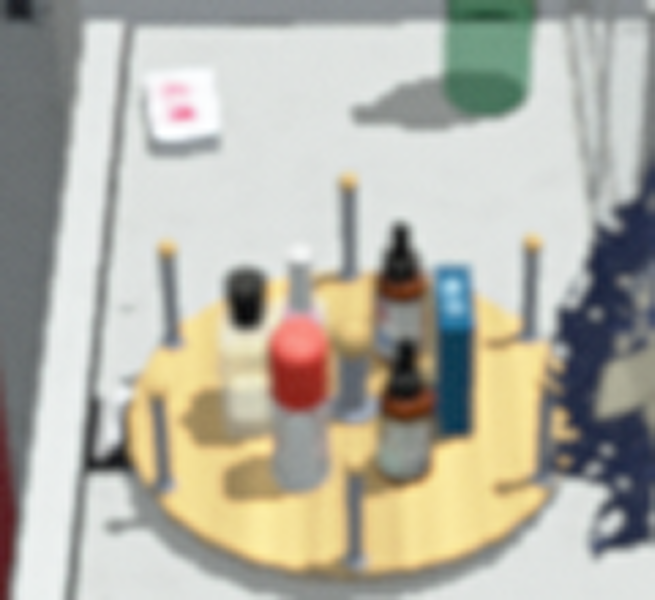

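```bash
python3 - <<'E'
from h import *
from post import fit
W=dict(np.load('pics/wrist11.png.npz'));S=dict(np.load('pics/scene11.png.npz'));D=dict(np.load('pics/side11.png.npz'))
w=lambda a,b:(190+(a+.5)/3.2-.5,(b+.5)/3.2-.5)
q=lambda a,b:(255+(a+.5)/5.4545-.5,140+(b+.5)/5.4545-.5)
e=lambda a,b:(215+(a+.5)/5.2-.5,150+(b+.5)/5.2-.5)
A=[(W,*w(45,106),1),(W,*w(766,97),4),(W,*w(241,423),2),(W,*w(575,417),3)]
B=[(S,*q(167,247),2),(S,*q(349,182),1),(S,*q(532,242),0)]
E_=[(D,*e(260,262),2),(D,*e(262,357),3),(D,*e(487,403),4),(D,*e(682,337),5),(D,*e(643,244),0),(D,*e(445,212),1)]
for o in (A,B,E_,A+B+E_):
    r=fit(o,[.606,-.106,0]);print(r.x[:2].round(4),np.degrees(r.x[2]).round(2),r.fun.round(1))
for name,L in (('tongue z.012',[(341,517),(460,515),(341,472),(460,470)]),):
    for l in L: print(onplane(W,*w(*l),.012).round(4))
print('card',[onplane(W,*w(*l),.016).round(4) for l in [(345,510),(458,510)]])
print('cap',onplane(W,*w(407,273),.126))
E
```

```text
[ 0.6047 -0.1071] 0.14 [-0.  -0.  -0.3 -0.   0.1 -0.2  0.2  0.3]
[ 0.604  -0.1044] 0.08 [ 0.   0.1 -0.  -0.2  0.   0.1]
[ 0.6044 -0.1042] 0.5 [ 0.  -0.3  0.3  0.5 -0.2  0.3 -0.1  0.3  0.1 -0.3 -0.2 -0.7]
[ 0.6046 -0.1068] 0.23 [-0.2  0.3 -0.5 -0.1  0.  -0.1  0.1  0.3  0.1  0.6  0.   0.3  0.2  0.5
  0.2 -0.1  0.2  0.8 -0.2  0.8  0.1  0.8  0.4  0.1  0.1 -0.4]
[ 0.4488 -0.0753  0.012 ]
[ 0.4492 -0.1325  0.012 ]
[ 0.4701 -0.0759  0.012 ]
[ 0.4705 -0.1324  0.012 ]
card [array([ 0.4526, -0.0776,  0.016 ]), array([ 0.452 , -0.1313,  0.016 ])]
cap [ 0.544216   -0.10700782  0.126     ]
```

Combined fit gives a turntable yaw of about +0.2°. The foot's yaw is the less certain value, so one closer look at the tongue.

```bash
python3 -m jog '[[[0.025,0.003,0,0,0.5],[0.05,0.003,0,0,0.5],[0.075,0.003,0,-0.5,0.5],[0.10,0.003,0,-0.5,0.5],[0.10,0.003,0,-0.5,0.5]]]'; python3 - <<'E'
from h import *
W=shot('wrist','wrist12.png')
im=W['frame'][60:240,200:430,::-1];cv2.imwrite('pics/w12z.png',cv2.resize(im,None,fx=3.3,fy=3.3,interpolation=cv2.INTER_CUBIC))
E
```

```text
time: 16.0
ee_pos: [0.4368, -0.1079, 0.1777]
tool_rot: [[0.004, 0.004, -1.0], [-0.002, -1.0, -0.004], [-1.0, 0.002, -0.004]]
force: [0.2, 0.0, -0.1]
opening: 0.0428
```

View pics/w12z.png

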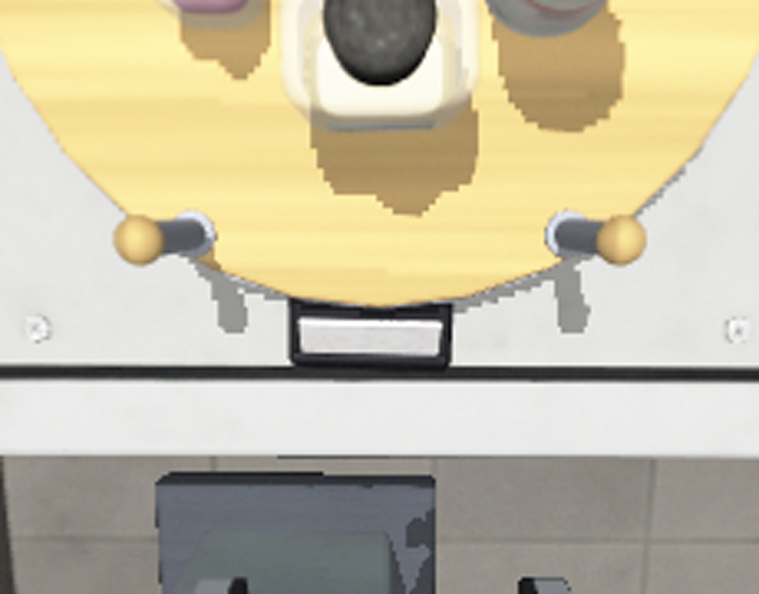

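Here the tongue looks slightly turned: its front edge runs from (290,361) to (452,367), while the balls are level at (137,240) and (620,239). I'll quantify that.

```bash
python3 - <<'E'
from h import *
from post import fit
W=dict(np.load('pics/wrist12.png.npz'));P=cloud(W)
w=lambda a,b:(200+(a+.5)/3.3-.5,60+(b+.5)/3.3-.5)
r=fit([(W,*w(138,240),2),(W,*w(620.5,239.5),3)],[.605,-.106,0]);print(r.x,np.degrees(r.x[2]),r.fun)
C=r.x[:2]
L=[(290,361),(452,367),(290,305),(451,308)]
for z in (.008,.016):
  q=[onplane(W,*w(*l),z)[:2] for l in L]; m=(q[0]+q[1])/2-C; d=q[0]-q[1]
  print(z,[x.round(4) for x in q],'yaw centre',np.degrees(np.arctan2(-m[1],-m[0])),'edge',np.degrees(np.arctan2(-d[0],d[1])), 'width',np.hypot(*d),'r',np.hypot(*m))
  q=[onplane(W,*w(*l),z)[:2] for l in [(300,318),(445,322),(297,352),(440,357)]]
  for i in (0,2):
    d=q[i]-q[i+1];m=(q[i]+q[i+1])/2-C;print('card edge',np.degrees(np.arctan2(-d[0],d[1])),'c',np.degrees(np.arctan2(-m[1],-m[0])))
u,v=w(371,350);print(P[int(v)-3:int(v)+5,int(u),2].round(4))
# colour-based edges: dark tongue columns per row
g=cv2.cvtColor(W['frame'],cv2.COLOR_RGB2GRAY)
for v in range(152,172): print(v,g[v,284:342:1][:8],g[v,330:342])
E
```

```text
[ 0.60467422 -0.1072359   0.0043639 ] 0.2500328697857681 [ 0.09581947 -0.0059545  -0.09598681 -0.00563855]
0.008 [array([ 0.4496, -0.075 ]), array([ 0.4476, -0.1344]), array([ 0.4699, -0.0755]), array([ 0.469 , -0.1336])] yaw centre -0.9280966813419445 edge -1.9603278127185524 width 0.05939706604864563 r 0.156120730617344
card edge -1.392832072167096 c -0.8193533096770905
card edge -1.8358312623231294 c -1.2955621732127967
0.016 [array([ 0.4508, -0.0758]), array([ 0.4488, -0.1338]), array([ 0.4707, -0.0762]), array([ 0.4698, -0.133 ])] yaw centre -0.9077213191305881 edge -1.960327812718552 width 0.058026558326477004 r 0.15487686724098834
card edge -1.3928320721671426 c -0.7985245544357403
card edge -1.8358312623231212 c -1.269009761031056
[0.0178 0.0156 0.0139 0.0131 0.0101 0.0097 0.0091 0.0104]
152 [226 222 223 104  41  48  54  35] [ 33  34  34  33  33  31  27 102 147 149 148 149]
153 [225 225 224 135  47  48  55  35] [ 33  33  30  53  46  39  26 113 148 148 148 174]
154 [226 225 225 137  50  48  54  54] [ 32  33  32  51  52  45  37 115 149 149 149 195]
155 [227 227 227 138  49  46 
[... 746 characters left out ...]
226 225 226 225]
164 [230 229 229 139  48  48  50 202] [214 214 214  77  50  39  69 225 226 226 225 224]
165 [229 230 229 139  47  46  48 167] [217 217 215  68  49  39  76 225 228 227 227 228]
166 [229 230 230 140  47  34  33 113] [219 220 218  69  47  38  77 226 228 228 228 228]
167 [229 230 230 139  43  68  65  66] [170 182 111  42  40  35  74 227 230 229 230 230]
168 [231 230 230 142  45  61  57  59] [ 62  61  60  57  61  32  77 227 229 230 229 230]
169 [229 230 230 230  74  39  34  39] [ 53  54  53  56  59  30  94 227 229 229 229 230]
170 [208 209 208 208 146  58  24  22] [ 38  37  38  39  35  27 163 218 219 220 225 223]
171 [44 42 42 41 41 47 47 44] [21 20 21 23 19 32 56 55 57 56 56 57]
```

The foot's tongue is turned to about -1.2° and the turntable sits at +0.25°. That offset of about 1.4° is worth trimming with a small clockwise nudge on the post at 210°.

```bash
sed -i 's/C=np.array(.*);R/C=np.array([.605,-.107]);R/' arc.py; python3 -c "
from arc import *
rows([210],z=.10)"
```

```text
t 16.05 p [ 0.4378 -0.1082  0.1791] a 180.4169573486735 r 0.16722283316835318 F [-0.2  0.2  0.7] op 0.04248759941488243 j6 1.0600320034500488
210 [ 0.08   0.062 -0.057] -29.8
```

```bash
python3 -m jog '[[[0,0.020,-0.018,-9,0.5],[0,0.040,-0.038,-18,0.5],[0,0.062,-0.057,-27,0.5],[0.03,0.062,-0.057,-29.8,0.5],[0.075,0.062,-0.057,-29.8,0.5]]]'; python3 - <<'E'
from h import *
W=shot('wrist','wrist13.png')
E
python3 arc.py 210 210.25
```

```text
time: 16.68
ee_pos: [0.4982, -0.1727, 0.1071]
tool_rot: [[0.012, 0.5, -0.866], [-0.007, -0.866, -0.501], [-1.0, 0.012, -0.007]]
force: [0.1, -0.4, -1.3]
opening: 0.0425
t 16.725 p [ 0.4934 -0.1699  0.0998] a 209.39155178025425 r 0.1280757555884705 F [-3.5  1.9 -4.8] op 0.042884570543034774 j6 0.48761310179373396
210.0 [ 0.064  0.001 -0.002] -0.0
210.25 [ 0.064  0.002 -0.002] -0.3
```

View pics/wrist13.png

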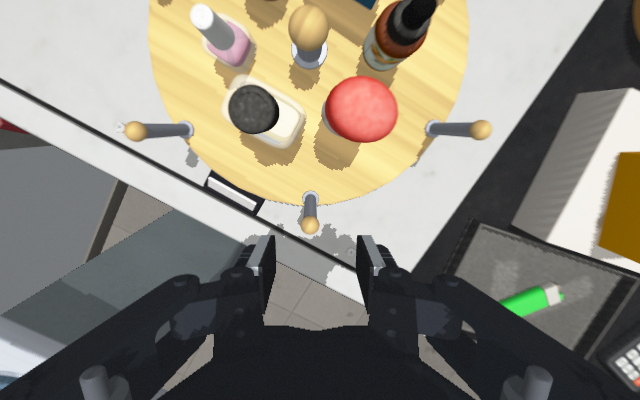

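```bash
python3 -m jog '[[[0.015,0,-0.001,0,0.5],[0.03,0,-0.002,0,0.5],[0.045,0,-0.002,0,0.5],[0.06,0,-0.002,0,0.5],[0.063,0,-0.002,0,0.35]]]'; python3 arc.py 209 208 207 206 205
```

```text
time: 17.35
ee_pos: [0.4945, -0.1684, 0.0357]
tool_rot: [[0.0, 0.5, -0.866], [0.0, -0.866, -0.5], [-1.0, -0.0, -0.0]]
force: [0.2, -0.3, -0.6]
opening: 0.0299
t 17.35 p [ 0.4945 -0.1684  0.0357] a 209.08052950445608 r 0.126388393602219 F [ 0.2 -0.3 -0.6] op 0.029903326496131574 j6 0.4910173842487633
209.0 [-0. -0. -0.] 1.0
208.0 [-0.    -0.002 -0.   ] 2.0
207.0 [-0.    -0.005 -0.001] 3.0
206.0 [-0.    -0.007 -0.001] 4.0
205.0 [-0.    -0.009 -0.001] 5.0
```

```bash
python3 -m jog '[[[0,-0.002,0,1,0.35],[0,-0.004,0,2,0.35],[0,-0.006,0,3,0.35],[0,-0.007,-0.001,3.5,0.35],[0,-0.007,-0.001,3.5,0.35]]]'; python3 - <<'E'
from h import *
W=shot('wrist','wrist14.png')
im=W['frame'][190:310,240:400,::-1];cv2.imwrite('pics/w14z.png',cv2.resize(im,None,fx=4,fy=4,interpolation=cv2.INTER_CUBIC))
E
python3 arc.py 206 205 204
```

```text
time: 17.98
ee_pos: [0.4921, -0.1619, 0.0359]
tool_rot: [[0.001, 0.446, -0.895], [-0.0, -0.895, -0.446], [-1.0, 0.0, -0.001]]
force: [-0.3, 0.6, -0.3]
opening: 0.0298
t 18.025 p [ 0.4921 -0.1619  0.0359] a 205.94215732491904 r 0.12554870104543622 F [0.1 0.6 0.8] op 0.02971531299816645 j6 0.5603348263791883
206.0 [-0.  0.  0.] 0.5
205.0 [-0.    -0.002  0.   ] 1.5
204.0 [-0.    -0.004  0.   ] 2.5
```

View pics/w14z.png

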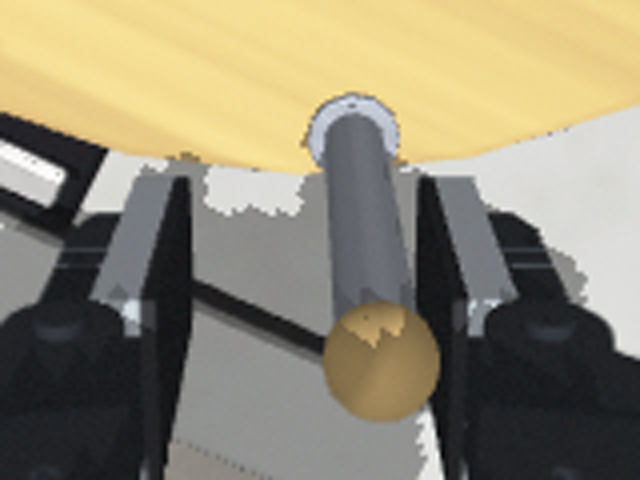

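```bash
python3 - <<'E'
from h import *
from post import fit
W=dict(np.load('pics/wrist14.png.npz'));cv2.imwrite('pics/w14f.png',W['frame'][:,:,::-1])
p=onplane(W,335.1,280.1,.0995);d=p[:2]-[.605,-.107];print(p,np.degrees(np.arctan2(d[1],d[0]))%360)
E
```

```text
[ 0.49555665 -0.17072283  0.0995    ] 210.20988515385375
```

View pics/w14f.png

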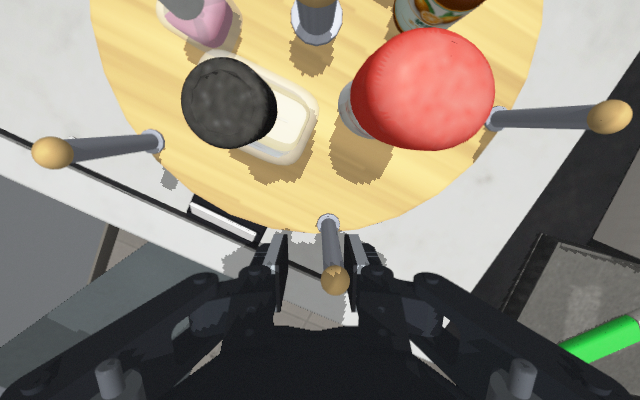

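The post is still at 210.2° with contact just about made. Nudging a further 3 mm.

```bash
python3 -m jog '[[[0,-0.001,0,0.5,0.35],[0,-0.002,0,1,0.35],[0,-0.003,0,1.4,0.35],[0,-0.003,0,1.4,0.35],[0,-0.003,0,1.4,0.35]]]'; python3 - <<'E'
from h import *
W=shot('wrist','wrist15.png')
im=W['frame'][190:310,240:400,::-1];cv2.imwrite('pics/w15z.png',cv2.resize(im,None,fx=4,fy=4,interpolation=cv2.INTER_CUBIC))
E
python3 arc.py 204
```

```text
time: 18.65
ee_pos: [0.4907, -0.1591, 0.0358]
tool_rot: [[0.001, 0.424, -0.905], [0.0, -0.905, -0.424], [-1.0, 0.0, -0.001]]
force: [0.3, 0.5, -0.3]
opening: 0.0299
t 18.7 p [ 0.4907 -0.1592  0.0359] a 204.540498697952 r 0.12562434048589086 F [ 0.2 -0.5 -0.1] op 0.030316553951769968 j6 0.5879032930914969
204.0 [-0.    -0.001  0.   ] 1.1
```

View pics/w15z.png

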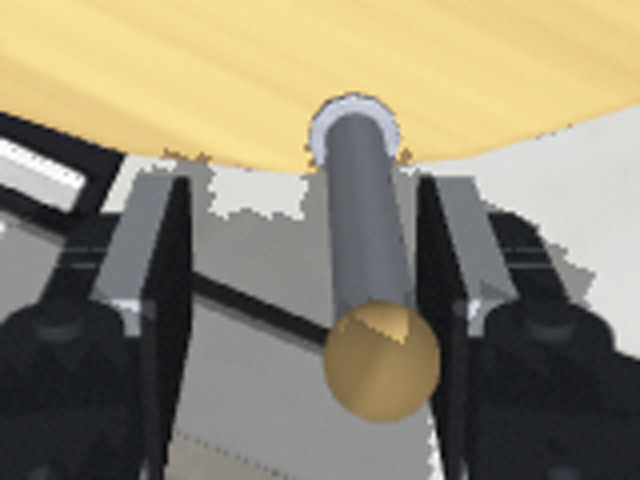

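The ball stays at the same place against the finger, so the table followed by about 1.4°. Backing off, lifting and verifying.

```bash
python3 -m jog '[[[0,0.004,0,0,0.42],[-0.012,0.005,0,0,0.45],[-0.04,0.005,0,0,0.45],[-0.08,0.005,0,0,0.45],[-0.13,0.005,0,0,0.45]]]'; python3 - <<'E'
from h import *
s=robot.get_state();T=s['tool_rot'];p=s['ee_pos'];print(p,(T.T@(np.array([.437,-.107,.178])-p)).round(3),np.degrees(np.arctan2(T[1,1],T[0,1])))
E
```

```text
time: 19.32
ee_pos: [0.4921, -0.1634, 0.1671]
tool_rot: [[-0.001, 0.424, -0.906], [0.001, -0.906, -0.424], [-1.0, -0.001, 0.0]]
force: [0.1, -1.3, 0.2]
opening: 0.0383
[ 0.49209721 -0.16340211  0.16708393] [-0.011 -0.074  0.026] -64.89802968427499
```

```bash
python3 -m jog '[[[-0.01,-0.015,0.006,6,0.5],[-0.011,-0.035,0.013,13,0.5],[-0.011,-0.055,0.020,20,0.5],[-0.011,-0.074,0.026,25,0.5],[-0.011,-0.074,0.026,25,0.5]]]'; python3 - <<'E'
from h import *
W=shot('wrist','wrist16.png')
im=W['frame'][60:240,200:430,::-1];cv2.imwrite('pics/w16z.png',cv2.resize(im,None,fx=3.3,fy=3.3,interpolation=cv2.INTER_CUBIC))
shot('side','side16.png');shot('scene','scene16.png')
E
```

```text
time: 19.95
ee_pos: [0.4368, -0.1069, 0.179]
tool_rot: [[0.0, 0.003, -1.0], [0.001, -1.0, -0.003], [-1.0, -0.001, -0.0]]
force: [0.0, 0.1, -0.7]
opening: 0.0428
```

View pics/w16z.png

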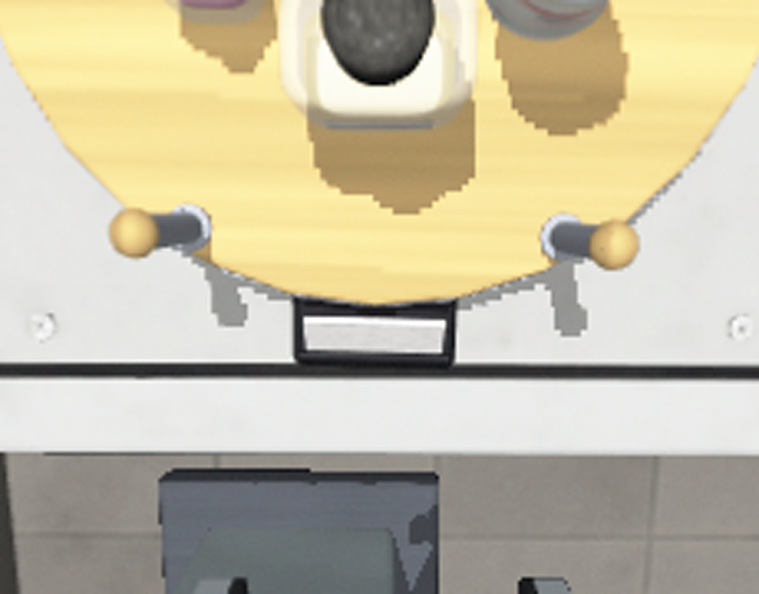

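View pics/scene16.png

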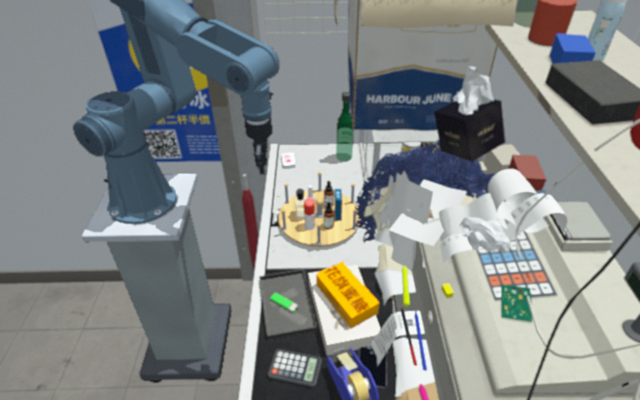

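The ball tilt is about 1.4° and the tongue front edge about 2°. Tongue centre (column 375), post-pair centre (373) and bottle (about 377) now line up. Other counter items are at the same pixels as at the start, and the gripper is clear.

```bash
python3 - <<'E'
from h import *
from post import fit
W=dict(np.load('pics/wrist16.png.npz'))
w=lambda a,b:(200+(a+.5)/3.3-.5,60+(b+.5)/3.3-.5)
r=fit([(W,*w(133,232),2),(W,*w(613.5,244),3)],[.605,-.106,0]);C=r.x[:2]
q=[onplane(W,*w(*l),.012)[:2] for l in [(295,360),(455,366)]];m=(q[0]+q[1])/2-C
print('table',np.degrees(r.x[2]),'foot',np.degrees(np.arctan2(-m[1],-m[0])))
A=cv2.imread('pics/side0.png').astype(int);B=cv2.imread('pics/side16.png').astype(int)
d=abs(A-B).max(2); 
for n,(a,b,c_,e) in {'pill':(180,202,252,275),'green':(115,190,312,335),'tray':(280,340,240,325)}.items(): print(n,np.median(d[a:b,c_:e]),np.percentile(d[a:b,c_:e],95))
print(robot.get_state()['force']); robot.close_job()
E
```

```text
table -1.2421363364959639 foot -0.9672720238281156
pill 3.0 8.0
green 3.0 7.0
tray 3.0 7.0
[ 1.2006525  -0.55560644 -0.69548735]
the job is handed in; nothing more can be done
```

The flat perfume bottle is at the front of the turntable, centred over the card tongue, and the job is handed in at about 20 s of the 64 s allowed. I turned the table about 150° counterclockwise in two slow strokes, with the partly open fingers straddling a rim post. A nudge of about 1.4° clockwise then matched the foot's slight turn.

**Last checks**
- **Alignment:** the turntable measures -1.2° and the foot -1.0° by the tongue's centre. The tongue's front edge reads closer to -2°, so the remaining error is roughly 0.3 to 1°.
- **Other items:** the bottles on the turntable looked undisturbed in the pictures. The pill box, green bottle and change tray are unchanged from the first pictures.
- **Robot:** it stands clear of everything. Readings printed between moves stayed at or below about 6 N, and those were mostly not in contact.

**What went wrong:** the first stroke missed the post. The cameras showed the fingertips about 37 mm behind the reported tool point, so they passed just over the balls without moving anything. I went about 35 mm lower for the strokes that worked.

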